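Hang up the flour scoop

TASK

Draw the flour scoop out from under the low wooden riser by its steel pan, lay it on the worktop with its whole wooden grip out in the open, and let go of it. Then pick it up again by the two round studs near the end of the grip, lift it clear, slacken your fingers so that it swings down and hangs straight, and clamp it firmly again as it hangs there. Finally hang it on the forked stand, with its neck between the two prongs and its round collar resting level on them, let go, and leave everything else where it stands.

Things in the scene. Friction and masses are not known exactly. Their poses are not given: they have to be found in the camera images.
- scoop: Flour scoop, 190 mm long, 190 to 300 g: steel pan open at top and front, round neck, round collar, wooden grip. Origin under the pan's back wall. +x runs along it from pan to grip end, z to the pan's open side, y through the studs. It lies with x level, z up; hung straight, x points up. Centre of mass on the long axis (22 mm above the underside), within 3 mm, 99 mm from the studs.
- scoop_studs (a point): On the scoop's long axis midway between the two brass studs, 22 mm above the worktop as it lies; axes as scoop. The grip is 28 mm wide (y), 30 thick, from x = -40 to +16 mm. Studs: 9 mm across, 34 mm over their flat ends, so fingers closing along y touch them only. Pinched at 3 to 6 N a finger the scoop swings about them (let go little by little or it may slip); pinched hard it may stay put; 12 N is firm. At first under the riser.
- scoop_pan (a point): On the scoop's long axis inside the pan, where it can be gripped across its sides; axes as scoop; the studs are 112 mm away in +x. The pan is 59 mm wide (y) outside, upright walls 3 mm thick, top 52 mm above its flat bottom, from x = -62 mm (open mouth) to +33 mm (back wall); the sides are lower in the front 30 mm.
- scoop_collar (a point): Centre of the face of the collar that looks to the pan, 44 mm from scoop_studs in -x, 68 mm from scoop_pan in +x; axes as scoop. The collar is a disc 36 mm in diameter, 5 mm thick; the neck between it and the pan is a round rod 10 mm thick and 35 mm long.
- fork_seat (a point): Midway between the fork's two prongs, level with their tops, 175 mm above the worktop: where scoop_collar belongs. x points level from the open end to the post, y across. The prongs are level round bars 8 mm thick, 16 mm apart inside, from x = -24 to +56 mm; from -24 to -38 mm their tips flare out and rise 9 mm. The post, at x = +66 mm, rises no higher than the prongs.
- hanger: The forked stand, fixed; origin on the worktop straight below fork_seat, same axes. Its base is a wooden board 12 mm thick, from x = -60 to +90 mm, 110 mm wide.
- riser_front (a point): Middle of the upper front edge of the low wooden riser, a small fixed bench 200 mm wide, 150 deep, 100 high, 84 mm clear beneath, open to the front; x points level from this edge to the back of the riser, y along the edge. A canister and a matchbox stand on it.
- lemon: Bystander, not to be moved: a lemon, 76 mm long; origin at the centre of its underside.
- speckled_mug: Bystander, not to be moved: a speckled mug, 100 mm high; origin at the centre of its underside.
- shaker: Bystander, not to be moved: a salt shaker, 90 mm high; origin at the centre of its underside.
- cup: Bystander, not to be moved: a small patterned cup, 47 mm high; origin at the centre of its underside.
- sugar: Bystander, not to be moved: a lidded canister, 110 mm high, on the riser; origin at the centre of its underside.
- matches: Bystander, not to be moved: a matchbox, 64 mm long, on the riser; origin at the centre of its underside.
There are look-alikes about, which are no part of the job. Leave any red look-alike of the hanger alone.

How it is judged:
By the outcome, as a careful person would: the job done as asked, in the order asked, and still so for the second after the job is handed in, with the robot touching nothing.
It also fails if it takes over 72 s, if anything falls off the work surface, if the arm or the gripper's body presses on something with over 40 N, if the wrist force passes 120 N, or if a joint passes its speed limit or range.

ROBOT

A 7-joint arm with a two-finger parallel gripper is mounted at the origin on a cart in front of the work surface, level with it; the furniture and walls round the work are solid. World frame = base frame: x ahead of the robot, y to its left, z up, the work surface at z = 0. Lengths are in m, angles in rad, forces in N, time in s.
With the tool pointing down it reaches from about 0.425 to 0.875 m from the base axis. Payload 4.7 kg.
Tool frame: the origin (TCP) lies midway between the tips of the shut fingers; the grasp point (between the pads) lies 19 mm behind it; x points along the fingers, y is the direction in which the jaws open and shut, and the axes are right-handed (so a half turn about x gives the same grasp; the last joint's range is limited). The gripper opens to 87 mm and grips with 3 to 60 N. Pads are 19 mm wide; open, the fingers measure 117 mm over their backs; the gripper's body (75 mm by 190 mm) begins 51 mm behind the grasp point.
Start: joints at [1.342, 0.321, -0.07, 1.45, 0.023, 1.371, -0.057], TCP at [0.156, -0.631, 0.223] pointing down, gripper open.
Joint ranges: [-2.86, 2.86], [-0.3, 2.09], [-1.38, 1.24], [0.06, 2.45], [-1.56, 4.7], [0.09, 2.05], [-2.69, 2.69]. Speed limits (rad/s): [2.57, 2.57, 3.14, 3.14, 3.14, 3.14, 3.14].

INTERFACE

Orientations are given as a rotation vector (axis times angle).
In Python, from bench import ctrl gives the robot as it stands. The module is installed in compiled form; this text tells all that it offers.
- The arm moves only by the shell command python3 -m jog 'ROWS' [FORCE]. ROWS is JSON, a list of rows, each an object with "rot": the turn, a rotation vector about the tool's x, y, z in units of 5 degrees (1.0 is 5 degrees), a list of three; "travel": the shift along the tool's x, y, z in units of 0.3 m (1.0 is 0.3 m), a list of three; "jaw": the closure, from -1 (fully open) to 1 (shut), so that 0 is half open. In form: [{"rot": [ax, ay, az], "travel": [tx, ty, tz], "jaw": jaw}, ...]. A call has 1 to 8 rows; each row shifts and turns the commanded pose from where the row before left it, along the tool's axes as they then stand; what a row does not reach is not made up. A row lasts 1/10 s, in which the tool goes at most 50 mm and 8.59 degrees, less where a joint would pass 70% of its speed; a pose out of reach is approached as far as the arm can. A call with a number of a shift or a turn outside -1 to 1 is refused whole. A call with a gripper value outside its range is refused whole. The fingers move at their own pace and stop on an object; FORCE is the grip in N (left out, the last holds). Time passes only in rows, so rows that do not move let the fingers close. It gives the time, the measured TCP pose, the force and the opening at its end, in the units of the state.
- ctrl.get_state(): the state, without advancing time (a new reading comes with each control period).
- ctrl.get_image(name): name is "side" or "top"; returns the picture (384x512x3 uint8, red, green, blue); there is no depth.
- ctrl.camera_model(name): a dict with "mtx" (3x3 intrinsics, pixels), "extrinsics" (4x4, takes a point from world to camera coordinates). Camera axes: x right, y up, looking along -z (the intrinsics and any distortion apply to the point x, -y, -z); pixel columns grow to the right and rows downward; lengths in m; the calibration is good to about 2 mm. A picture is of the moment at which its call begins. camera_model takes no time and is no camera call.
- ctrl.close_job(): hands the job in, once; it reports no verdict.
The state is a dict: "time": time; "joint_positions": joint angles; "qd": joint speeds; "joint_torque": joint torques, N m; "position": TCP position; "tool_rot": TCP orientation; "ft_force": force on the tool from outside, world axes, zero at the start; "torque": the same for the moment, N m; "grip_width": opening from 0.0 (shut) to 1.0 (fully open).
Only numpy, scipy, OpenCV 4.12 (cv2) and the standard library are available. Lean on these libraries where they do the work, as an engineer would, in place of code of your own. Each camera call takes 0.05 s, during which the arm holds its last target.

## Working session

There is one attempt and no reset: what is moved stays moved. The work goes in short steps, Python scripts to look and compute and a shell command to move; the robot and the scene stay as the last step left them, time stands still between calls to the robot, and variables do not carry over. Pictures are saved under pics/ and viewed, and the job is handed in when it is done.

```bash
mkdir -p pics; ls; cat > h.py <<'E'
import numpy as np, cv2
from bench import ctrl
from scipy.spatial.transform import Rotation as R
def snap(name,fn,crop=None,scale=1):
    im=ctrl.get_image(name); np.save(f'pics/{fn}.npy',im)
    show(im,fn,crop,scale); return im
def show(im,fn,crop=None,scale=1):
    if crop: a,b,c,d=crop; im=im[b:d,a:c]
    im=cv2.resize(im,None,fx=scale,fy=scale,interpolation=cv2.INTER_CUBIC)
    cv2.imwrite(f'pics/{fn}.png',im[:,:,::-1])
def ray(name,u,v):
    m=ctrl.camera_model(name);K=np.array(m['mtx']);E=np.array(m['extrinsics'])
    d=np.linalg.inv(K)@[u,v,1]; d=np.array([d[0],-d[1],-d[2]])
    Rm=E[:3,:3];o=-Rm.T@E[:3,3];return o,Rm.T@d
def onz(name,u,v,z):
    o,d=ray(name,u,v);return o+d*(z-o[2])/d[2]
def proj(name,p):
    m=ctrl.camera_model(name);K=np.array(m['mtx']);E=np.array(m['extrinsics'])
    c=E[:3,:3]@np.array(p)+E[:3,3];q=K@[c[0],-c[1],-c[2]];return q[:2]/q[2]
def tri(a,b):
    o1,d1=ray(*a);o2,d2=ray(*b);A=np.c_[d1,-d2];t=np.linalg.lstsq(A,o2-o1,rcond=None)[0]
    p,q=o1+t[0]*d1,o2+t[1]*d2;return (p+q)/2,np.linalg.norm(p-q)
E
python3 - <<'E'
from h import *
np.set_printoptions(precision=4,suppress=True)
for n in('side','top'):
    snap(n,n+'0',scale=1.5); m=ctrl.camera_model(n); print(m); print(ray(n,256,192))
s=ctrl.get_state(); print(s); print(R.from_rotvec(s['tool_rot']).as_matrix())
E
```

```text
pics
{'mtx': array([[412.8429,   0.    , 253.2008],
       [  0.    , 412.8429, 189.9964],
       [  0.    ,   0.    ,   1.    ]]), 'extrinsics': array([[ 0.988 , -0.1534,  0.0205, -0.5425],
       [ 0.0766,  0.5996,  0.7966, -0.1372],
       [-0.1345, -0.7854,  0.6042, -1.5914],
       [ 0.    ,  0.    ,  0.    ,  1.    ]])}
(array([ 0.3324, -1.2509,  1.0818]), array([ 0.1408,  0.7815, -0.6079]))
{'mtx': array([[373.3211,   0.    , 251.6508],
       [  0.    , 373.3211, 185.0804],
       [  0.    ,   0.    ,   1.    ]]), 'extrinsics': array([[ 0.0087, -0.9999, -0.0098, -0.0563],
       [ 0.9852,  0.0069,  0.1714, -0.5623],
       [-0.1713, -0.0112,  0.9851, -1.4465],
       [ 0.    ,  0.    ,  0.    ,  1.    ]])}
(array([ 0.3066, -0.0686,  1.5208]), array([ 0.1532, -0.0006, -0.9884]))
{'time': 0.1, 'joint_positions': array([ 1.3421,  0.3218, -0.0701,  1.4515,  0.0226,  1.3708, -0.0569]), 'qd': array([-0.002 , -0.0022,  0.0026, -0.0043, -0.0005,  0.0019, -0.0003]), 'joint_torque': array([ -0.0005, -49.2573,  -0.4059, -31.3399,  -0.064 ,   0.0395,
         0.    ]), 'position': array([ 0.1561, -0.6305,  0.2216]), 'tool_rot': array([ 2.0929,  0.2571, -2.0934]), 'ft_force': array([0.2953, 0.2263, 0.8125]), 'torque': array([ 0.0125, -0.0125, -0.0076]), 'grip_width': 1.000293091404093}
[[-0.0005  0.2404 -0.9707]
 [ 0.0016 -0.9707 -0.2404]
 [-1.     -0.0017  0.0001]]
```

View pics/side0.png

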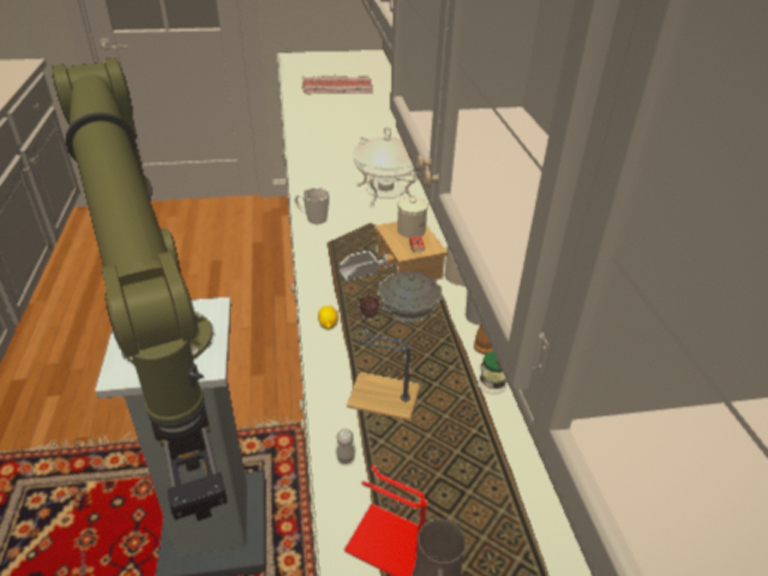

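View pics/top0.png

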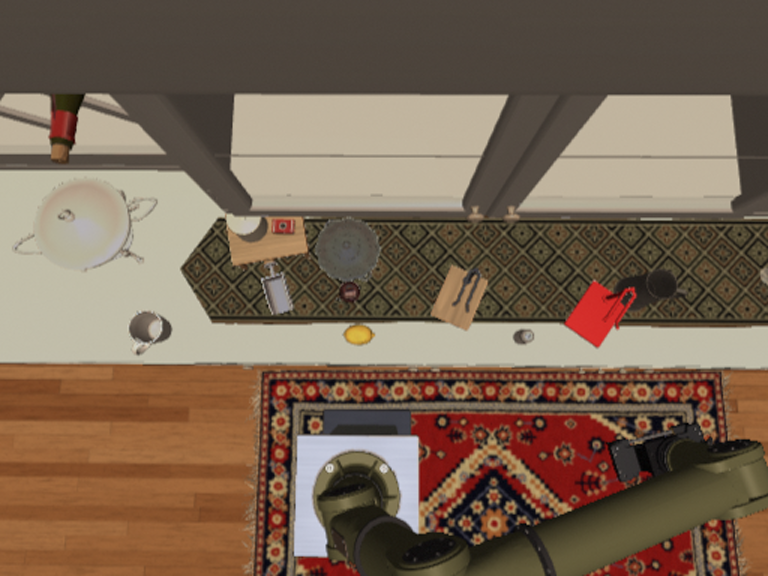

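The side view shows the scoop's pan at about (240,176) in original pixels, the riser at (275,160), the wooden fork stand at (258,262) and the red fork at (258,355). The top view shows the pan at (185,196), the riser at (178,160), the fork at (307,198) and the red fork at (400,208). Next come close crops.

```bash
python3 - <<'E'
from h import *
t=np.load('pics/top0.npy'); s=np.load('pics/side0.npy')
show(t,'tc1',(140,135,270,240),6); show(s,'sc1',(190,130,310,220),6)
show(t,'tc2',(280,165,380,240),7); show(s,'sc2',(220,210,300,300),6)
E
```

```text
(no output)
```

View pics/tc1.png

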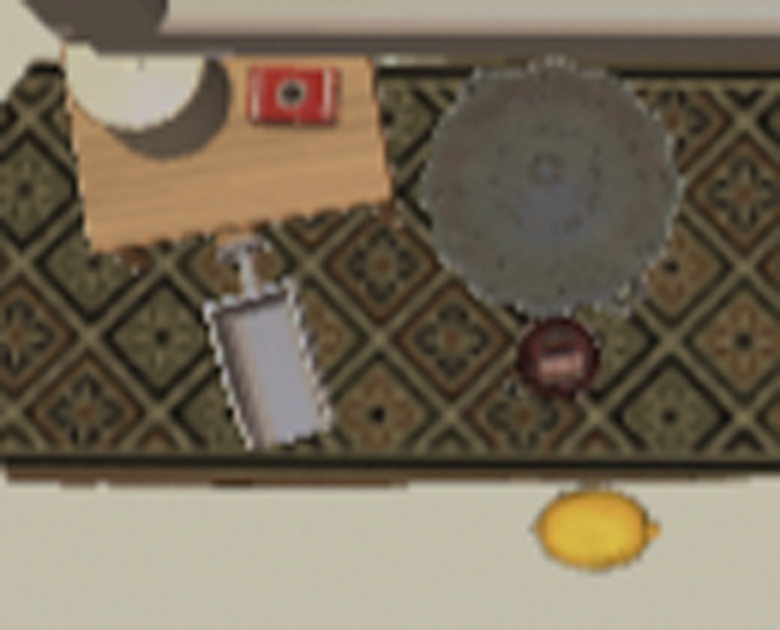

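View pics/sc1.png

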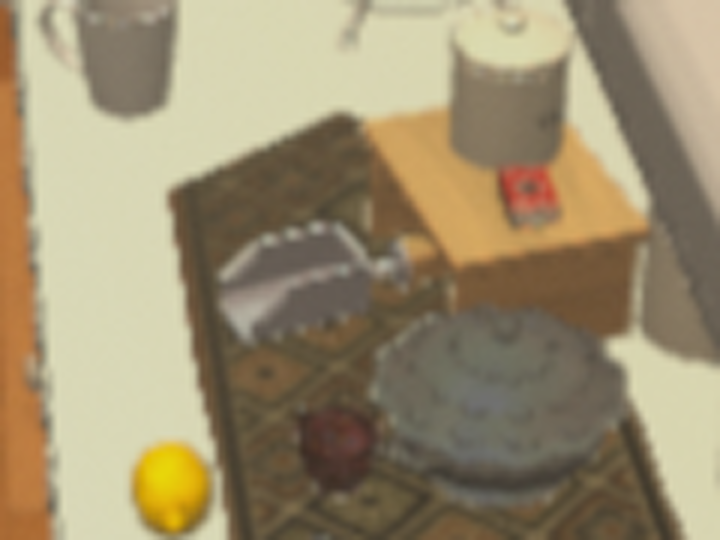

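View pics/tc2.png

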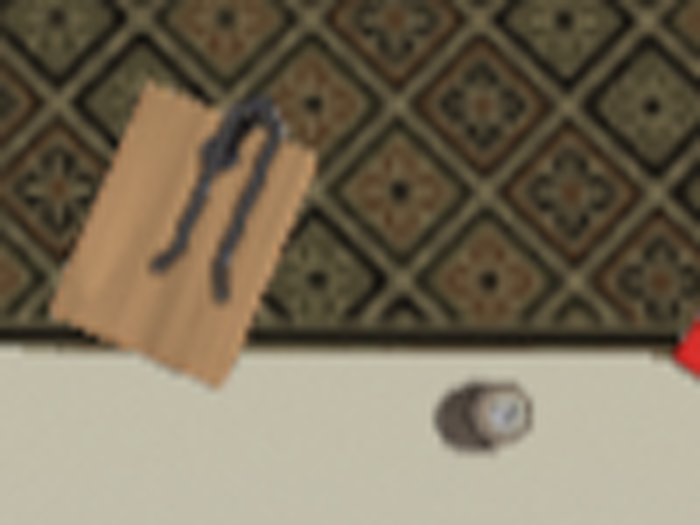

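View pics/sc2.png

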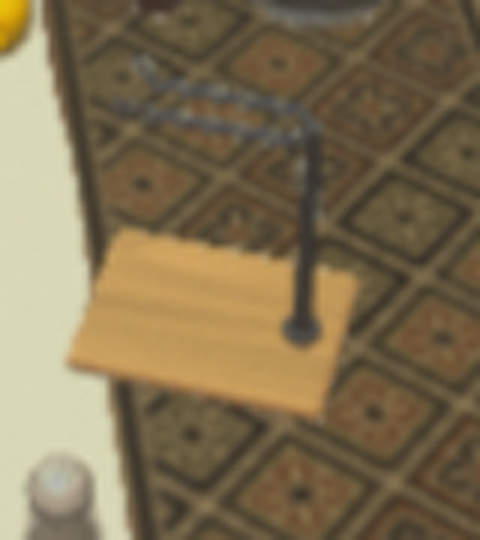

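```bash
python3 - <<'E'
from h import *
np.set_printoptions(precision=4,suppress=True)
T=lambda x,y:((x+.5)/6-.5+140,(y+.5)/6-.5+135)
S=lambda x,y:((x+.5)/6-.5+190,(y+.5)/6-.5+130)
T2=lambda x,y:((x+.5)/7-.5+280,(y+.5)/7-.5+165)
S2=lambda x,y:((x+.5)/6-.5+220,(y+.5)/6-.5+210)
def ax(a,b,n):
    print(n,a,b,'mid',(a+b)/2,'len',np.linalg.norm(a-b),'ang',np.degrees(np.arctan2(*(b-a)[1::-1])))
bl=onz('top',*T(207,308),.052);br=onz('top',*T(290,283),.052)
fl=onz('top',*T(256,448),.001);fr=onz('top',*T(331,425),.001)
ax(bl,br,'back rim');ax(fl,fr,'front floor');ax((fl+fr)/2,(bl+br)/2,'axis')
print('collar',onz('top',*T(245,251),.022), 'neckback',onz('top',*T(248,293),.022), tri(('top',*T(245,251)),('side',*S(397,260))))
ax(onz('top',*T(95,251),.1),onz('top',*T(390,205),.1),'riser edge')
print('side riser near corner',tri(('top',*T(390,205)),('side',*S(455,268))))
# board corners top z .012
P=[onz('top',*T2(*p),.012) for p in ((150,82),(318,152),(50,315),(218,388))]
print('board');print(np.array(P)); 
ax(P[0],P[1],'far');ax(P[2],P[3],'near');ax(P[0],P[2],'L');ax(P[1],P[3],'R')
# prongs tips & straight
for n,a in (('Ltip',(157,266)),('Rtip',(221,297)),('Lfar',(222,160)),('Rfar',(272,140)),('Lflare',(178,240)),('Rflare',(226,265))):
    print(n,onz('top',*T2(*a),.175))
print('side',tri(('top',*T2(157,266)),('side',*S2(143,62))),tri(('top',*T2(221,297)),('side',*S2(125,103))))
for n,x,y,z in (('cup',558,325,.047),('lemon',595,530,.035),('bowl',553,190,.06)): print(n,onz('top',*T(x,y),z))
print('lid knob',tri(('top',*T(545,170)),('side',*S(508,328))))
print('shaker',onz('top',*T2(500,412),.09))
E
```

```text
back rim [0.5565 0.2584 0.052 ] [0.5739 0.2036 0.052 ] mid [0.5652 0.231  0.052 ] len 0.057466330977386244 ang -72.4560094744496
front floor [0.4686 0.2319 0.001 ] [0.4847 0.1812 0.001 ] mid [0.4766 0.2066 0.001 ] len 0.053216309573419815 ang -72.32107966141234
axis [0.4766 0.2066 0.001 ] [0.5652 0.231  0.052 ] mid [0.5209 0.2188 0.0265] len 0.10507374215925676 ang 15.407023673402067
collar [0.6013 0.2408 0.022 ] neckback [0.5722 0.2375 0.022 ] (array([0.5983, 0.239 , 0.0307]), np.float64(0.0024880121883342743))
riser edge [0.5853 0.3221 0.1   ] [0.6171 0.1316 0.1   ] mid [0.6012 0.2268 0.1   ] len 0.19315910960887409 ang -80.54298150644865
side riser near corner (array([0.6186, 0.1322, 0.0955]), np.float64(0.0011453193744983812))
board
[[ 0.6072 -0.2542  0.012 ]
 [ 0.5661 -0.3517  0.012 ]
 [ 0.4693 -0.1944  0.012 ]
 [ 0.4279 -0.2908  0.012 ]]
far [ 0.6072 -0.2542  0.012 ] [ 0.5661 -0.3517  0.012 ] mid [ 0.5867 -0.3029  0.012 ] len 0.10579425537056275 ang -112.83335415157302
near [ 0.4693 -0.1944  0.012 ] [ 0.4279 -0.2908  0.012 ] mid [ 0.4486 -0.2426  0.012 ] len 0.10487290942692382 ang -113.28131006365116
L [ 0.6072 -0.2542  0.012 ] [ 0.4693 -0.1944  0.012 ] mid [ 0.5382 -0.2243  0.012 ] len 0.15026893666186208 ang 156.57602399112443
R [ 0.5661 -0.3517  0.012 ] [ 0.4279 -0.2908  0.012 ] mid [ 0.497  -0.3212  0.012 ] len 0.1511011203781077 ang 156.228666329025
Ltip [ 0.4776 -0.2364  0.175 ]
Rtip [ 0.4617 -0.2692  0.175 ]
Lfar [ 0.5335 -0.271   0.175 ]
Rfar [ 0.5443 -0.2973  0.175 ]
Lflare [ 0.4913 -0.2474  0.175 ]
Rflare [ 0.4784 -0.2721  0.175 ]
side (array([ 0.4765, -0.2357,  0.1801]), np.float64(0.000836501201732155)) (array([ 0.4615, -0.2683,  0.1807]), np.float64(0.0008449031897347403))
cup [0.5475 0.0243 0.047 ]
lemon [ 0.4122 -0.0018  0.035 ]
bowl [0.6368 0.0285 0.06  ]
lid knob (array([0.6362, 0.0301, 0.1171]), np.float64(0.0015107549891166911))
shaker [ 0.4097 -0.4324  0.09  ]
```

```bash
cat >> h.py <<'E'
def plan(target,yaw=None,step=.045):
    "yaw: tool y angle deg, tool down. prints travel total in tool axes (units) & rows; rot x total units (do rot after)"
    s=ctrl.get_state();p=np.array(s['position']);M=R.from_rotvec(s['tool_rot']).as_matrix()
    d=np.array(target)-p;u=M.T@d/.3;n=int(np.ceil(np.linalg.norm(d)/step))
    ya=np.degrees(np.arctan2(M[1,1],M[0,1]))
    print('t',round(s['time'],2),'p',p.round(4),'yaw',round(ya,2),'xaxis',M[:,0].round(4),'w',round(s['grip_width']*87,1),'F',np.round(s['ft_force'],1))
    print(n,'rows of',(u/n).round(4),'total',u.round(4))
    if yaw is not None: print('rot (5deg units)',( -((yaw-ya+180)%360-180)/5).round(2),'full fix',(R.from_matrix(M.T@Rdown(yaw)).as_rotvec(degrees=True)/5).round(3))
def Rdown(yaw):
    a=np.radians(yaw);x=np.array([0,0,-1.]);y=np.array([np.cos(a),np.sin(a),0]);return np.c_[x,y,np.cross(x,y)]
E
python3 - <<'E'
from h import *
print('edge',onz('top',185,241.5,0),onz('top',250,242,0), 'mug',onz('top',100,218,.1))
plan((.46,-.36,.30),-74)
E
```

```text
edge [0.33812729 0.21570897 0.        ] [ 0.33835349 -0.0466808   0.        ] mug [0.42206828 0.52579312 0.1       ]
t 0.1 p [ 0.1561 -0.6305  0.2216] yaw -76.09 xaxis [-5.0e-04  1.6e-03 -1.0e+00] w 87.0 F [0.3 0.2 0.8]
10 rows of [-0.026  -0.0632 -0.12  ] total [-0.2605 -0.6321 -1.2001]
rot (5deg units) -0.42 full fix [-0.418  0.     0.02 ]
```

Candidates for the target:
- **Scoop:** only the steel pan at top (185,196) / side (240,176) fits, with its neck and collar running under the riser.
- **Other vessels, not the scoop:** pewter tureen at top (232,165), cup at (233,194), mug at (100,217).
- **Stand:** the dark-grey fork on the wooden board at top (307,198) is the hanger. The red one at (400,208) is the look-alike, to be left alone.

The close crops confirm both choices.

```bash
python3 -m jog '[{"rot":[-0.42,0,0],"travel":[-0.03,-0.063,-0.12],"jaw":-1},{"rot":[0,0,0],"travel":[-0.03,-0.063,-0.12],"jaw":-1},{"rot":[0,0,0],"travel":[-0.03,-0.063,-0.12],"jaw":-1},{"rot":[0,0,0],"travel":[-0.03,-0.063,-0.12],"jaw":-1},{"rot":[0,0,0],"travel":[-0.03,-0.063,-0.12],"jaw":-1},{"rot":[0,0,0],"travel":[-0.03,-0.063,-0.12],"jaw":-1},{"rot":[0,0,0],"travel":[-0.03,-0.063,-0.12],"jaw":-1},{"rot":[0,0,0],"travel":[-0.03,-0.063,-0.12],"jaw":-1}]' 40
python3 - <<'E'
from h import *
plan((.47,-.02,.30),-74)
E
```

```text
time: 0.9
position: [0.3932, -0.4058, 0.2946]
tool_rot: [2.071, 0.292, -2.072]
ft_force: [0.2, 0.5, -0.5]
grip_width: 1.004
t 0.9 p [ 0.3932 -0.4058  0.2946] yaw -73.99 xaxis [-5.e-04  2.e-04 -1.e+00] w 87.4 F [ 0.2  0.5 -0.5]
9 rows of [-0.002  -0.1295 -0.0668] total [-0.0179 -1.1655 -0.6008]
rot (5deg units) 0.0 full fix [0.002 0.005 0.004]
```

```bash
python3 -m jog '[{"rot":[0,0,0],"travel":[-0.002,-0.13,-0.067],"jaw":-1},{"rot":[0,0,0],"travel":[-0.002,-0.13,-0.067],"jaw":-1},{"rot":[0,0,0],"travel":[-0.002,-0.13,-0.067],"jaw":-1},{"rot":[0,0,0],"travel":[-0.002,-0.13,-0.067],"jaw":-1},{"rot":[0,0,0],"travel":[-0.002,-0.13,-0.067],"jaw":-1},{"rot":[0,0,0],"travel":[-0.002,-0.13,-0.067],"jaw":-1},{"rot":[0,0,0],"travel":[-0.002,-0.13,-0.067],"jaw":-1},{"rot":[0,0,0],"travel":[-0.002,-0.13,-0.067],"jaw":-1}]'
python3 - <<'E'
from h import *
plan((.535,.223,.26),-73.7)
E
```

```text
time: 1.7
position: [0.4607, -0.0613, 0.2991]
tool_rot: [2.071, 0.291, -2.072]
ft_force: [2.2, -0.1, -0.4]
grip_width: 0.998
t 1.7 p [ 0.4607 -0.0613  0.2991] yaw -74.0 xaxis [-2.e-04 -5.e-04 -1.e+00] w 86.8 F [ 2.2 -0.1 -0.4]
7 rows of [ 0.0185 -0.1204 -0.0713] total [ 0.1298 -0.8426 -0.4994]
rot (5deg units) -0.06 full fix [-0.06   0.004 -0.005]
```

```bash
python3 -m jog '[{"rot":[0,0,0],"travel":[0.0185,-0.12,-0.071],"jaw":-1},{"rot":[0,0,0],"travel":[0.0185,-0.12,-0.071],"jaw":-1},{"rot":[0,0,0],"travel":[0.0185,-0.12,-0.071],"jaw":-1},{"rot":[0,0,0],"travel":[0.0185,-0.12,-0.071],"jaw":-1},{"rot":[0,0,0],"travel":[0.0185,-0.12,-0.071],"jaw":-1},{"rot":[0,0,0],"travel":[0.0185,-0.12,-0.071],"jaw":-1},{"rot":[0,0,0],"travel":[0.0185,-0.12,-0.071],"jaw":-1},{"rot":[0,0,0],"travel":[0,0,0],"jaw":-1}]'
python3 - <<'E'
from h import *
plan((.535,.223,.075),-73.7,.04)
snap('side','s1',(150,60,330,220),4)
E
```

```text
time: 2.5
position: [0.5327, 0.2272, 0.2588]
tool_rot: [2.065, 0.307, -2.072]
ft_force: [-1.6, 0.5, -0.7]
grip_width: 0.999
t 2.5 p [0.5327 0.2272 0.2588] yaw -73.44 xaxis [-0.0039  0.0049 -1.    ] w 86.9 F [-1.6  0.5 -0.7]
5 rows of [ 0.1225  0.0038 -0.001 ] total [ 0.6124  0.0192 -0.0048]
rot (5deg units) 0.05 full fix [0.052 0.027 0.067]
```

View pics/s1.png

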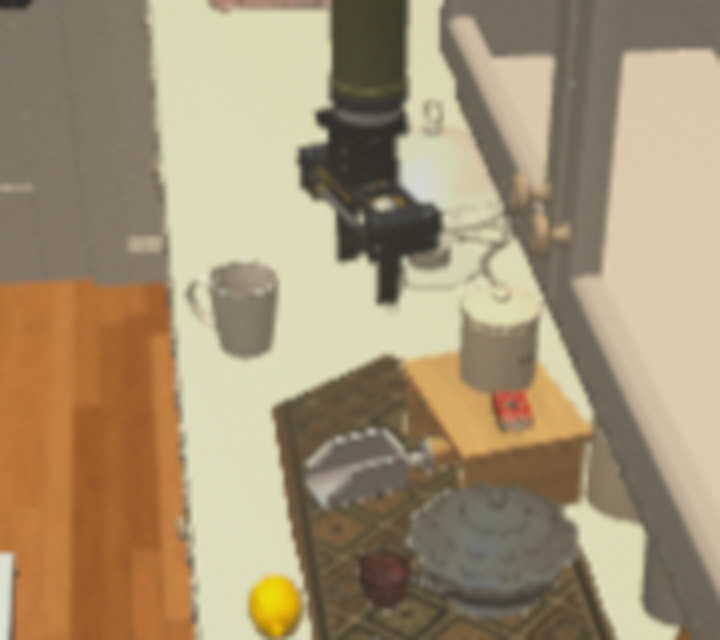

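The gripper, open along the pan's width, is above the pan (side crop (100,118) + offset), well clear of everything. I'm lowering it in two stages.

```bash
python3 -m jog '[{"rot":[0,0,0],"travel":[0.12,0.0038,-0.001],"jaw":-1},{"rot":[0,0,0],"travel":[0.12,0.0038,-0.001],"jaw":-1},{"rot":[0,0,0],"travel":[0.12,0.0038,-0.001],"jaw":-1},{"rot":[0,0,0],"travel":[0.12,0.0038,-0.001],"jaw":-1},{"rot":[0,0,0],"travel":[0.12,0.0038,-0.001],"jaw":-1},{"rot":[0,0,0],"travel":[0,0,0],"jaw":-1}]'
python3 - <<'E'
from h import *
plan((.535,.223,.010),-73.7,.015)
snap('side','s2',(190,110,290,200),7);snap('top','t2',(140,130,260,230),6)
E
```

```text
time: 3.15
position: [0.5344, 0.2112, 0.0757]
tool_rot: [2.062, 0.286, -2.082]
ft_force: [-1.1, -0.7, -0.4]
grip_width: 1.004
t 3.15 p [0.5344 0.2112 0.0757] yaw -74.12 xaxis [-0.009  -0.0043 -1.    ] w 87.3 F [-1.1 -0.7 -0.4]
5 rows of [ 0.0438 -0.0076 -0.003 ] total [ 0.2189 -0.0378 -0.0148]
rot (5deg units) -0.08 full fix [-0.084  0.112 -0.019]
```

View pics/s2.png

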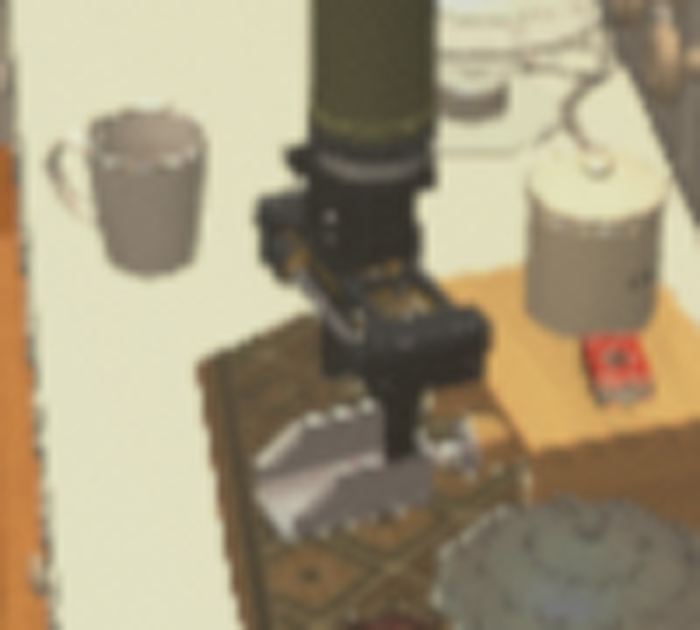

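View pics/t2.png

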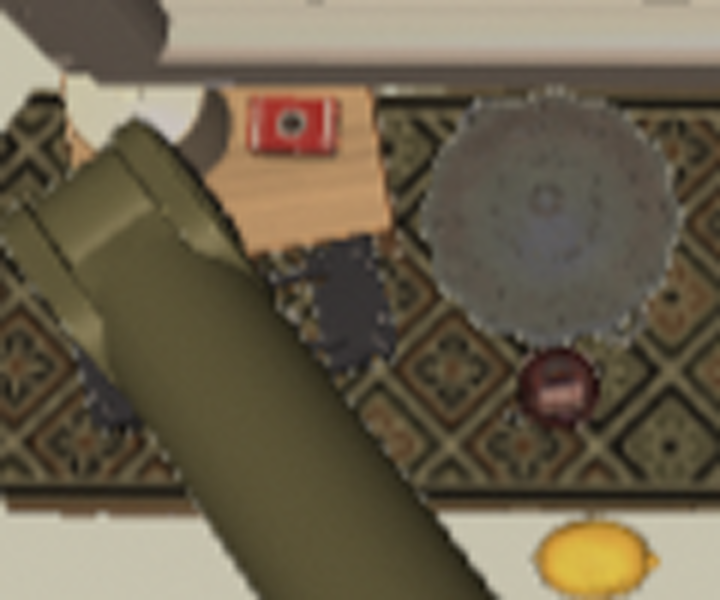

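```bash
python3 -m jog '[{"rot":[0,0,0],"travel":[0,0,0],"jaw":-1},{"rot":[0,0,0],"travel":[0,0,0],"jaw":-1}]'
python3 - <<'E'
from h import *
plan((.5275,.2208,.010),-73.7,.015)
E
```

```text
time: 3.45
position: [0.5392, 0.2157, 0.0828]
tool_rot: [2.076, 0.291, -2.068]
ft_force: [0.1, -0.1, 0.3]
grip_width: 0.997
t 3.45 p [0.5392 0.2157 0.0828] yaw -74.0 xaxis [ 3.7e-03  6.0e-04 -1.0e+00] w 86.8 F [ 0.1 -0.1  0.3]
5 rows of [ 0.0485 -0.0054  0.0067] total [ 0.2425 -0.0271  0.0336]
rot (5deg units) -0.06 full fix [-0.061 -0.043 -0.005]
```

```bash
python3 -m jog '[{"rot":[-0.06,0,0],"travel":[0.0,-0.013,0.016],"jaw":-1},{"rot":[0,0,0],"travel":[0.05,-0.013,0.016],"jaw":-1},{"rot":[0,0,0],"travel":[0.05,0,0],"jaw":-1},{"rot":[0,0,0],"travel":[0.05,0,0],"jaw":-1},{"rot":[0,0,0],"travel":[0.05,0,0],"jaw":-1},{"rot":[0,0,0],"travel":[0.03,0,0],"jaw":-1},{"rot":[0,0,0],"travel":[0,0,0],"jaw":-1},{"rot":[0,0,0],"travel":[0,0,0],"jaw":-1}]'
python3 - <<'E'
from h import *
plan((.5275,.2208,.010),-73.7,.015)
E
```

```text
time: 4.25
position: [0.5263, 0.2203, 0.0113]
tool_rot: [2.068, 0.297, -2.069]
ft_force: [1.6, 0.3, -0.4]
grip_width: 0.999
t 4.25 p [0.5263 0.2203 0.0113] yaw -73.68 xaxis [-5.e-04  2.e-04 -1.e+00] w 87.0 F [ 1.6  0.3 -0.4]
1 rows of [ 0.0042 -0.0005 -0.0043] total [ 0.0042 -0.0005 -0.0043]
rot (5deg units) 0.0 full fix [0.004 0.004 0.004]
```

```bash
python3 -m jog '[{"rot":[0,0,0],"travel":[0,0,0],"jaw":1},{"rot":[0,0,0],"travel":[0,0,0],"jaw":1},{"rot":[0,0,0],"travel":[0,0,0],"jaw":1},{"rot":[0,0,0],"travel":[0,0,0],"jaw":1},{"rot":[0,0,0],"travel":[0,0,0],"jaw":1}]' 40
python3 - <<'E'
from h import *
plan((.5275,.2208,.020),-73.7,.015)
snap('side','s3',(190,110,290,200),7)
E
```

```text
time: 4.75
position: [0.5265, 0.2201, 0.0117]
tool_rot: [2.069, 0.296, -2.068]
ft_force: [-0.7, -0.8, 0.8]
grip_width: 0.68
t 4.75 p [0.5265 0.2201 0.0117] yaw -73.7 xaxis [ 5.e-04 -0.e+00 -1.e+00] w 59.1 F [-0.7 -0.8  0.8]
1 rows of [-0.0275 -0.0013 -0.0039] total [-0.0275 -0.0013 -0.0039]
rot (5deg units) 0.0 full fix [ 0.001 -0.005 -0.002]
```

View pics/s3.png

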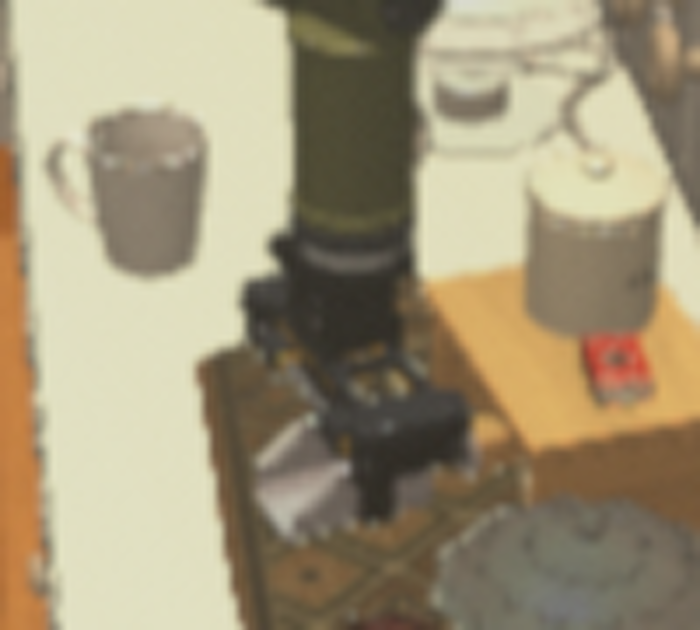

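The opening reads 59.1 mm, so the pan is gripped across its sides. I'll lift 9 mm and draw it out along +tool z (scoop −x).

```bash
python3 -m jog '[{"rot":[0,0,0],"travel":[-0.015,0,0],"jaw":1},{"rot":[0,0,0],"travel":[-0.015,0,0],"jaw":1},{"rot":[0,0,0],"travel":[0,0,0.05],"jaw":1},{"rot":[0,0,0],"travel":[0,0,0.08],"jaw":1},{"rot":[0,0,0],"travel":[0,0,0.08],"jaw":1},{"rot":[0,0,0],"travel":[0,0,0.08],"jaw":1},{"rot":[0,0,0],"travel":[0,0,0],"jaw":1},{"rot":[0,0,0],"travel":[0,0,0],"jaw":1}]'
python3 - <<'E'
from h import *
plan((.46,.165,.020),0,.03)
snap('side','s4',(190,110,290,200),7)
E
```

```text
time: 5.6
position: [0.443, 0.1953, 0.0208]
tool_rot: [2.069, 0.296, -2.067]
ft_force: [0.9, -0.2, -1.2]
grip_width: 0.674
t 5.6 p [0.443  0.1953 0.0208] yaw -73.69 xaxis [ 1.1e-03 -7.0e-04 -1.0e+00] w 58.6 F [ 0.9 -0.2 -1.2]
2 rows of [ 0.0014  0.0565 -0.013 ] total [ 0.0027  0.1129 -0.0259]
rot (5deg units) -14.74 full fix [-1.4737e+01 -2.0000e-03 -1.6000e-02]
```

View pics/s4.png

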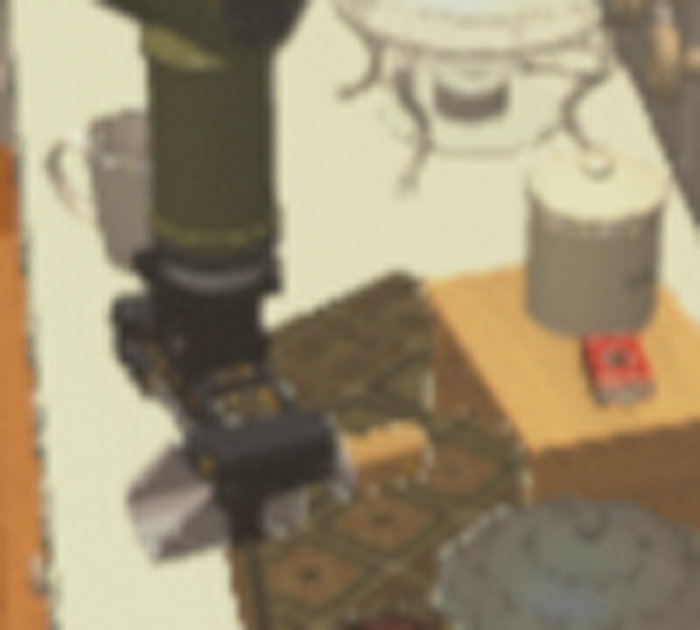

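The whole grip is now in front of the riser. Next I turn it parallel to the front edge, clear of the riser.

```bash
python3 -m jog '[{"rot":[-1,0,0],"travel":[0,0.028,-0.006],"jaw":1},{"rot":[-1,0,0],"travel":[0,0.028,-0.006],"jaw":1},{"rot":[-1,0,0],"travel":[0,0.028,-0.006],"jaw":1},{"rot":[-1,0,0],"travel":[0,0.028,-0.006],"jaw":1},{"rot":[-1,0,0],"travel":[0,0,0],"jaw":1},{"rot":[-1,0,0],"travel":[0,0,0],"jaw":1},{"rot":[-1,0,0],"travel":[0,0,0],"jaw":1},{"rot":[-1,0,0],"travel":[0,0,0],"jaw":1}]'
python3 -m jog '[{"rot":[-1,0,0],"travel":[0,0,0],"jaw":1},{"rot":[-1,0,0],"travel":[0,0,0],"jaw":1},{"rot":[-1,0,0],"travel":[0,0,0],"jaw":1},{"rot":[-1,0,0],"travel":[0,0,0],"jaw":1},{"rot":[-1,0,0],"travel":[0,0,0],"jaw":1},{"rot":[-1,0,0],"travel":[0,0,0],"jaw":1},{"rot":[-0.74,0,0],"travel":[0,0,0],"jaw":1},{"rot":[0,0,0],"travel":[0,0,0],"jaw":1}]'
python3 -m jog '[{"rot":[0,0,0],"travel":[0,0,0],"jaw":1},{"rot":[0,0,0],"travel":[0,0,0],"jaw":1}]'
python3 - <<'E'
from h import *
plan((.47,.165,.0122),0,.03)
E
```

```text
time: 6.45
position: [0.4641, 0.1683, 0.0208]
tool_rot: [1.627, 0.874, -1.625]
ft_force: [1.0, -0.1, -2.8]
grip_width: 0.678
time: 7.25
position: [0.4639, 0.1683, 0.0207]
tool_rot: [1.211, 1.21, -1.209]
ft_force: [0.1, 0.6, -2.0]
grip_width: 0.674
time: 7.45
position: [0.4633, 0.168, 0.0205]
tool_rot: [1.21, 1.209, -1.21]
ft_force: [-0.1, 0.4, -1.9]
grip_width: 0.68
t 7.45 p [0.4633 0.168  0.0205] yaw -0.07 xaxis [ 2.e-04  3.e-04 -1.e+00] w 59.1 F [-0.1  0.4 -1.9]
1 rows of [0.0278 0.0224 0.0101] total [0.0278 0.0224 0.0101]
rot (5deg units) -0.01 full fix [-0.014 -0.003 -0.002]
```

```bash
python3 -m jog '[{"rot":[0,0,0],"travel":[0.012,0,0],"jaw":1},{"rot":[0,0,0],"travel":[0.012,0,0],"jaw":1},{"rot":[0,0,0],"travel":[0.006,0,0],"jaw":1},{"rot":[0,0,0],"travel":[0,0,0],"jaw":1},{"rot":[0,0,0],"travel":[0,0,0],"jaw":-1},{"rot":[0,0,0],"travel":[0,0,0],"jaw":-1},{"rot":[0,0,0],"travel":[0,0,0],"jaw":-1},{"rot":[0,0,0],"travel":[0,0,0],"jaw":-1}]'
python3 - <<'E'
from h import *
plan((.463,.288,.20),0,.04)
E
```

```text
time: 8.25
position: [0.463, 0.168, 0.0115]
tool_rot: [1.209, 1.209, -1.209]
ft_force: [-0.6, 1.4, 0.8]
grip_width: 0.944
t 8.25 p [0.463  0.168  0.0115] yaw 0.01 xaxis [ 2.e-04  1.e-04 -1.e+00] w 82.2 F [-0.6  1.4  0.8]
6 rows of [-1.047e-01  1.000e-04 -6.670e-02] total [-6.284e-01  3.000e-04 -4.001e-01]
rot (5deg units) 0.0 full fix [ 0.002 -0.001 -0.002]
```

```bash
python3 -m jog '[{"rot":[0,0,0],"travel":[0,0,0],"jaw":-1},{"rot":[0,0,0],"travel":[-0.08,0,0],"jaw":-1},{"rot":[0,0,0],"travel":[-0.12,0,0],"jaw":-1},{"rot":[0,0,0],"travel":[-0.12,0,0],"jaw":-1},{"rot":[0,0,0],"travel":[-0.12,0,0],"jaw":-1},{"rot":[0,0,0],"travel":[-0.12,0,0],"jaw":-1},{"rot":[0,0,0],"travel":[-0.12,0,0],"jaw":-1},{"rot":[0,0,0],"travel":[-0.08,0,0],"jaw":-1}]'
python3 - <<'E'
from h import *
plan((.463,.288,.20),0,.04)
snap('side','s5',(180,110,300,200),6);snap('top','t5',(120,150,260,250),5)
E
```

```text
time: 9.05
position: [0.4635, 0.1686, 0.2418]
tool_rot: [1.21, 1.207, -1.207]
ft_force: [-0.2, -0.3, -0.1]
grip_width: 0.999
t 9.05 p [0.4635 0.1686 0.2418] yaw 0.04 xaxis [ 2.8e-03 -6.0e-04 -1.0e+00] w 87.0 F [-0.2 -0.3 -0.1]
4 rows of [ 0.0348 -0.0004 -0.0995] total [ 0.1391 -0.0017 -0.3981]
rot (5deg units) 0.01 full fix [ 0.008  0.007 -0.032]
```

View pics/s5.png

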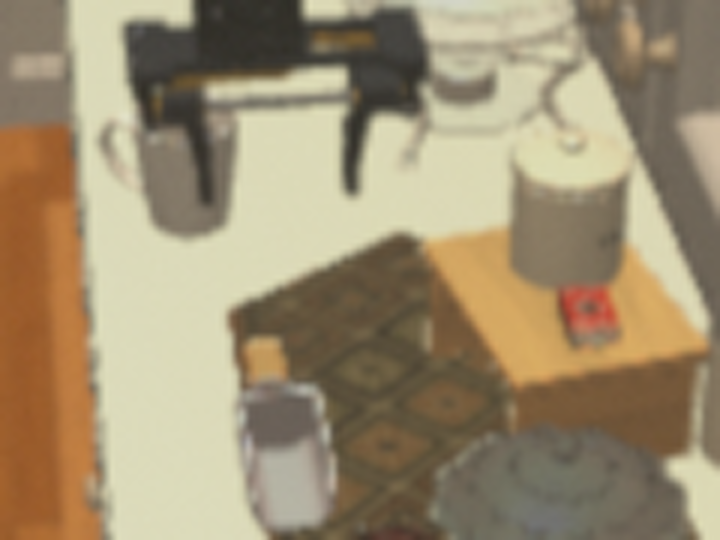

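View pics/t5.png

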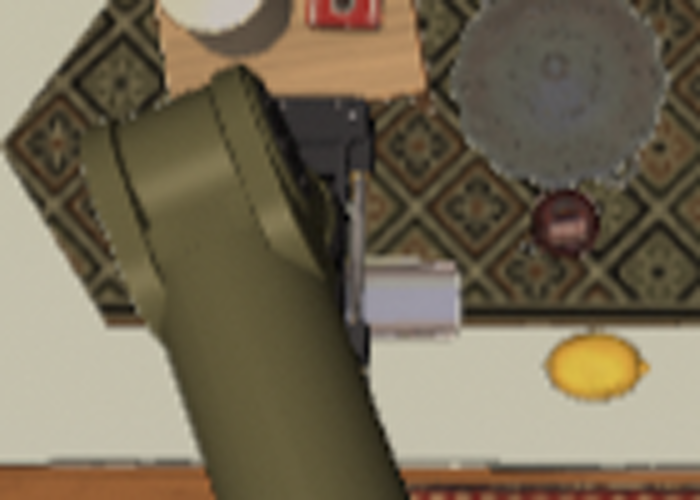

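Side crop: the pan is flat and open upward at (288,455), with the grip reaching to (265,340), fully in the open. Now I'll measure the stud position.

```bash
python3 - <<'E'
from h import *
np.set_printoptions(precision=4,suppress=True)
T=lambda x,y:((x+.5)/5-.5+120,(y+.5)/5-.5+150)
S=lambda x,y:((x+.5)/6-.5+180,(y+.5)/6-.5+110)
print('mouth',onz('top',*T(461,264),.003),onz('top',*T(459,337),.003),'rimedges',onz('top',*T(400,258),.052),onz('top',*T(400,338),.052))
print('grip end top L/R',onz('side',*S(247,339),.037),onz('side',*S(280,338),.037))
print('back rim',onz('side',*S(241,388),.052),onz('side',*S(322,383),.052))
E
```

```text
mouth [0.4974 0.1114 0.003 ] [0.4376 0.1114 0.003 ] rimedges [0.4957 0.1542 0.052 ] [0.4322 0.1521 0.052 ]
grip end top L/R [0.4469 0.3029 0.037 ] [0.4716 0.3012 0.037 ]
back rim [0.4351 0.218  0.052 ] [0.4939 0.217  0.052 ]
```

```bash
python3 -m jog '[{"rot":[0,0,0],"travel":[0.02,0,-0.1],"jaw":-1},{"rot":[0,0,0],"travel":[0.03,0,-0.1],"jaw":-1},{"rot":[0,0,0],"travel":[0.05,0,-0.1],"jaw":-1},{"rot":[0,0,0],"travel":[0.1,0,-0.093],"jaw":-1},{"rot":[0,0,0],"travel":[0.1,0,0],"jaw":-1},{"rot":[0,0,0],"travel":[0.1,0,0],"jaw":-1},{"rot":[0,0,0],"travel":[0,0,0],"jaw":-1},{"rot":[0,0,0],"travel":[0,0,0],"jaw":-1}]'
python3 -m jog '[{"rot":[0,0,0],"travel":[0,0,0],"jaw":-1},{"rot":[0,0,0],"travel":[0,0,0],"jaw":-1}]'
python3 - <<'E'
from h import *
plan((.464,.2865,.004),0,.02)
snap('side','s6',(180,110,300,200),6)
E
```

```text
time: 9.95
position: [0.4622, 0.2859, 0.119]
tool_rot: [1.208, 1.211, -1.21]
ft_force: [0.5, 0.0, 1.5]
grip_width: 1.003
time: 10.15
position: [0.4639, 0.2862, 0.121]
tool_rot: [1.211, 1.208, -1.207]
ft_force: [0.5, 0.1, 0.1]
grip_width: 1.0
t 10.15 p [0.4639 0.2862 0.121 ] yaw -0.03 xaxis [ 2.5e-03  8.0e-04 -1.0e+00] w 87.0 F [0.5 0.1 0.1]
6 rows of [ 0.065  -0.0001 -0.0001] total [ 0.39   -0.0005 -0.0007]
rot (5deg units) -0.01 full fix [-0.005 -0.009 -0.028]
```

View pics/s6.png

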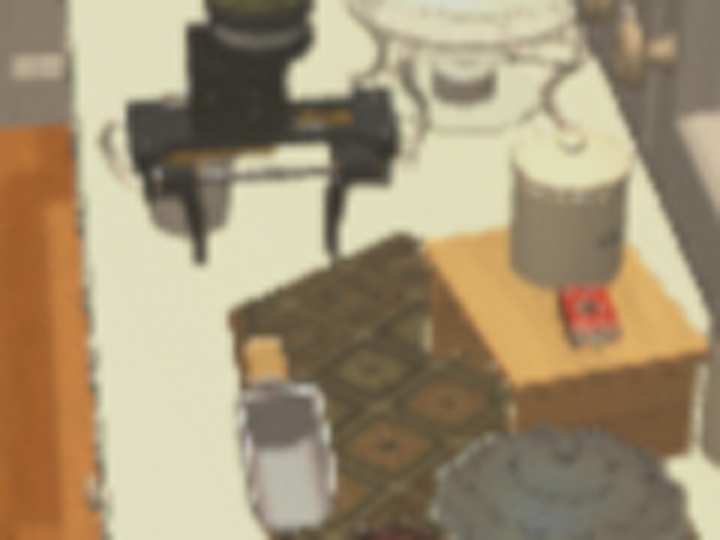

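```bash
python3 -m jog '[{"rot":[0,0,0],"travel":[0.08,0,0],"jaw":-1},{"rot":[0,0,0],"travel":[0.09,0,0],"jaw":-1},{"rot":[0,0,0],"travel":[0.09,0,0],"jaw":-1},{"rot":[0,0,0],"travel":[0.08,0,0],"jaw":-1},{"rot":[0,0,0],"travel":[0.05,0,0],"jaw":-1},{"rot":[0,0,0],"travel":[0,0,0],"jaw":-1},{"rot":[0,0,0],"travel":[0,0,0],"jaw":-1},{"rot":[0,0,0],"travel":[0,0,0],"jaw":-1}]'
python3 - <<'E'
from h import *
plan((.464,.2865,.004),0,.02)
E
```

```text
time: 11.0
position: [0.4635, 0.2862, 0.0034]
tool_rot: [1.21, 1.209, -1.208]
ft_force: [-0.4, -0.3, 0.1]
grip_width: 1.003
t 11.0 p [0.4635 0.2862 0.0034] yaw 0.0 xaxis [ 1.4e-03  5.0e-04 -1.0e+00] w 87.2 F [-0.4 -0.3  0.1]
1 rows of [-0.0019  0.0017 -0.0011] total [-0.0019  0.0017 -0.0011]
rot (5deg units) 0.0 full fix [ 0.    -0.006 -0.016]
```

```bash
python3 -m jog '[{"rot":[0,0,0],"travel":[0,0,0],"jaw":1},{"rot":[0,0,0],"travel":[0,0,0],"jaw":1},{"rot":[0,0,0],"travel":[0,0,0],"jaw":1},{"rot":[0,0,0],"travel":[0,0,0],"jaw":1},{"rot":[0,0,0],"travel":[0,0,0],"jaw":1},{"rot":[0,0,0],"travel":[0,0,0],"jaw":1},{"rot":[0,0,0],"travel":[0,0,0],"jaw":1}]' 30
python3 - <<'E'
from h import *
plan((.464,.2865,.25),0,.03)
E
```

```text
time: 11.7
position: [0.4628, 0.2858, 0.0024]
tool_rot: [1.209, 1.209, -1.209]
ft_force: [0.7, -0.3, -0.5]
grip_width: 0.451
t 11.7 p [0.4628 0.2858 0.0024] yaw 0.01 xaxis [-1.e-04 -1.e-04 -1.e+00] w 39.2 F [ 0.7 -0.3 -0.5]
9 rows of [-0.0917  0.0004 -0.0002] total [-0.8253  0.0039 -0.0022]
rot (5deg units) 0.0 full fix [0.002 0.001 0.001]
```

```bash
python3 -m jog '[{"rot":[0,0,0],"travel":[0,0,0],"jaw":1},{"rot":[0,0,0],"travel":[0,0,0],"jaw":1},{"rot":[0,0,0],"travel":[0,0,0],"jaw":1}]'
```

```text
time: 12.0
position: [0.4628, 0.2859, 0.0024]
tool_rot: [1.209, 1.209, -1.209]
ft_force: [-0.5, -1.1, -0.1]
grip_width: 0.383
```

The opening settled at about 33–34 mm, which matches the width over the studs. Lifting gently.

```bash
python3 -m jog '[{"rot":[0,0,0],"travel":[0,0,0],"jaw":1},{"rot":[0,0,0],"travel":[-0.03,0,0],"jaw":1},{"rot":[0,0,0],"travel":[-0.05,0,0],"jaw":1},{"rot":[0,0,0],"travel":[-0.08,0,0],"jaw":1},{"rot":[0,0,0],"travel":[-0.08,0,0],"jaw":1},{"rot":[0,0,0],"travel":[-0.08,0,0],"jaw":1},{"rot":[0,0,0],"travel":[-0.08,0,0],"jaw":1},{"rot":[0,0,0],"travel":[-0.08,0,0],"jaw":1}]'
python3 -m jog '[{"rot":[0,0,0],"travel":[-0.08,0,0],"jaw":1},{"rot":[0,0,0],"travel":[-0.08,0,0],"jaw":1},{"rot":[0,0,0],"travel":[-0.08,0,0],"jaw":1},{"rot":[0,0,0],"travel":[-0.08,0,0],"jaw":1},{"rot":[0,0,0],"travel":[-0.06,0,0],"jaw":1},{"rot":[0,0,0],"travel":[0,0,0],"jaw":1},{"rot":[0,0,0],"travel":[0,0,0],"jaw":1},{"rot":[0,0,0],"travel":[0,0,0],"jaw":1}]'
python3 - <<'E'
from h import *
plan((.464,.2865,.26),0,.03)
snap('side','s7',(160,60,310,200),5)
E
```

```text
time: 12.8
position: [0.4625, 0.286, 0.1483]
tool_rot: [1.209, 1.209, -1.208]
ft_force: [0.3, 0.6, -2.7]
grip_width: 0.377
time: 13.6
position: [0.4622, 0.2854, 0.2594]
tool_rot: [1.207, 1.21, -1.21]
ft_force: [0.6, -0.8, -2.9]
grip_width: 0.377
t 13.6 p [0.4622 0.2854 0.2594] yaw 0.03 xaxis [-0.0014 -0.001  -1.    ] w 32.8 F [ 0.6 -0.8 -2.9]
1 rows of [-0.002   0.0061 -0.0035] total [-0.002   0.0061 -0.0035]
rot (5deg units) 0.01 full fix [0.005 0.012 0.016]
```

View pics/s7.png

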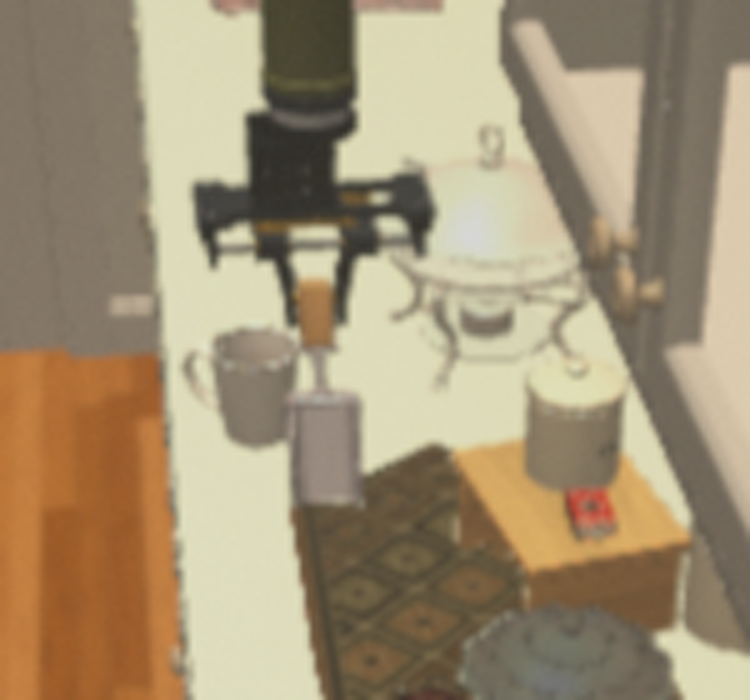

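The scoop already hangs down, with its underside towards the camera at crop (325,450). It may be stuck off plumb, so I'll slacken step by step as asked and watch the tilt.

```bash
python3 -m jog '[{"rot":[0,0,0],"travel":[0,0,0],"jaw":1},{"rot":[0,0,0],"travel":[0,0,0],"jaw":1}]' 15
python3 -m jog '[{"rot":[0,0,0],"travel":[0,0,0],"jaw":1},{"rot":[0,0,0],"travel":[0,0,0],"jaw":1}]' 10
python3 -m jog '[{"rot":[0,0,0],"travel":[0,0,0],"jaw":1},{"rot":[0,0,0],"travel":[0,0,0],"jaw":1},{"rot":[0,0,0],"travel":[0,0,0],"jaw":1}]' 7
python3 -m jog '[{"rot":[0,0,0],"travel":[0,0,0],"jaw":1},{"rot":[0,0,0],"travel":[0,0,0],"jaw":1},{"rot":[0,0,0],"travel":[0,0,0],"jaw":1},{"rot":[0,0,0],"travel":[0,0,0],"jaw":1}]' 5.5
python3 - <<'E'
from h import *
plan((.464,.2865,.26),0,.03)
snap('side','s8',(160,60,310,200),5);snap('top','t8',(120,150,260,250),5)
E
```

```text
time: 13.85
position: [0.4626, 0.2856, 0.2598]
tool_rot: [1.208, 1.21, -1.21]
ft_force: [-0.2, -0.2, -2.3]
grip_width: 0.384
time: 14.05
position: [0.4627, 0.2859, 0.2603]
tool_rot: [1.209, 1.21, -1.209]
ft_force: [0.0, -0.3, -2.3]
grip_width: 0.387
time: 14.35
position: [0.4628, 0.2858, 0.2604]
tool_rot: [1.209, 1.209, -1.209]
ft_force: [-0.5, -0.4, -2.7]
grip_width: 0.39
time: 14.75
position: [0.4628, 0.2858, 0.2604]
tool_rot: [1.209, 1.209, -1.209]
ft_force: [0.5, 0.1, -1.9]
grip_width: 0.388
t 14.75 p [0.4628 0.2858 0.2604] yaw 0.01 xaxis [-0.e+00 -1.e-04 -1.e+00] w 33.7 F [ 0.5  0.1 -1.9]
1 rows of [ 0.0015  0.0039 -0.0023] total [ 0.0015  0.0039 -0.0023]
rot (5deg units) 0.0 full fix [0.003 0.002 0.   ]
```

View pics/s8.png

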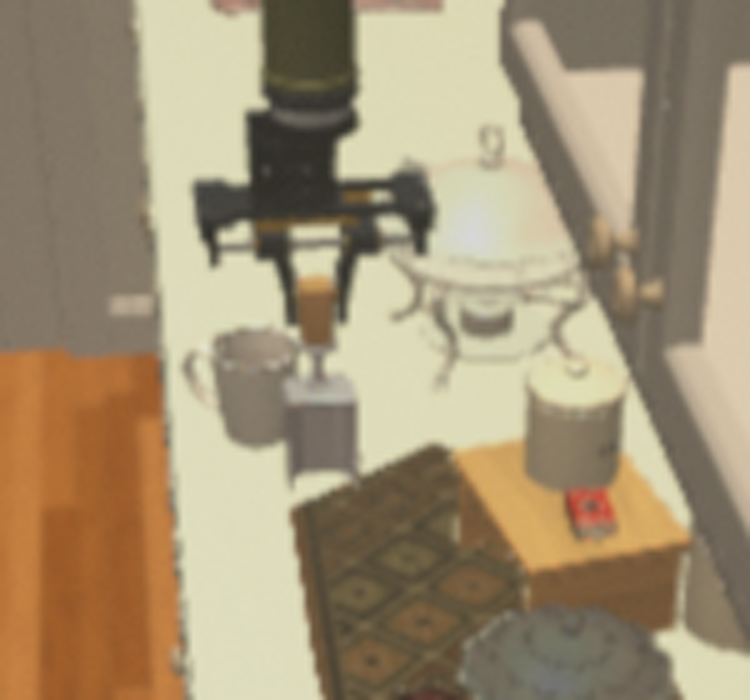

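View pics/t8.png

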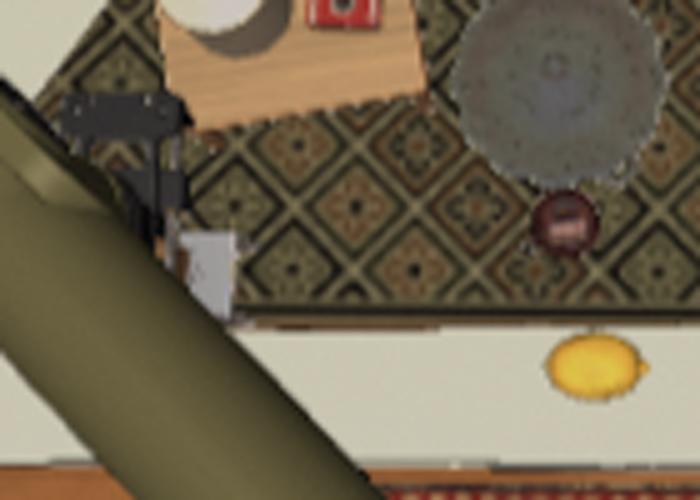

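```bash
cat >> h.py <<'E'
def hang(st,tilt,ysgn=1):
    # scoop x up, tilt deg: rotate pan toward -y for positive; scoop z = -y
    t=np.radians(tilt);ux=np.array([0,np.sin(t),np.cos(t)]);uz=np.array([0,-np.cos(t),np.sin(t)]);uy=np.array([1,0,0.])
    f=lambda x,y,z:np.array(st)+x*ux+y*uy+z*uz
    return {'rimL':f(-.079,-.0295,.030),'rimR':f(-.079,.0295,.030),'floorbackL':f(-.079,-.0295,-.022),'floorbackR':f(-.079,.0295,-.022),'mouthL':f(-.174,-.0295,-.022),'mouthR':f(-.174,.0295,-.022),'gripend':f(.016,0,.015)}
E
python3 - <<'E'
from h import *
for t in (0,10,20):
    d=hang((.463,.286,.2795),t)
    print(t,{k:((proj('side',p)-[160,60]+.5)*5-.5).round(0).tolist() for k,p in d.items()})
    print('  top',{k:((proj('top',p)-[120,150]+.5)*5-.5).round(0).tolist() for k,p in d.items()})
E
```

```text
0 {'rimL': [290.0, 402.0], 'rimR': [360.0, 398.0], 'floorbackL': [285.0, 372.0], 'floorbackR': [353.0, 368.0], 'mouthL': [288.0, 466.0], 'mouthR': [354.0, 462.0], 'gripend': [321.0, 290.0]}
  top {'rimL': [223.0, 317.0], 'rimR': [227.0, 235.0], 'floorbackL': [150.0, 316.0], 'floorbackR': [155.0, 234.0], 'mouthL': [185.0, 329.0], 'mouthR': [189.0, 252.0], 'gripend': [168.0, 258.0]}
10 {'rimL': [291.0, 404.0], 'rimR': [361.0, 399.0], 'floorbackL': [286.0, 383.0], 'floorbackR': [355.0, 378.0], 'mouthL': [291.0, 486.0], 'mouthR': [358.0, 481.0], 'gripend': [320.0, 286.0]}
  top {'rimL': [240.0, 316.0], 'rimR': [244.0, 234.0], 'floorbackL': [171.0, 317.0], 'floorbackR': [175.0, 235.0], 'mouthL': [226.0, 329.0], 'mouthR': [229.0, 252.0], 'gripend': [163.0, 258.0]}
20 {'rimL': [292.0, 402.0], 'rimR': [363.0, 398.0], 'floorbackL': [287.0, 391.0], 'floorbackR': [357.0, 387.0], 'mouthL': [294.0, 500.0], 'mouthR': [362.0, 496.0], 'gripend': [320.0, 282.0]}
  top {'rimL': [254.0, 315.0], 'rimR': [258.0, 232.0], 'floorbackL': [191.0, 317.0], 'floorbackR': [195.0, 235.0], 'mouthL': [264.0, 329.0], 'mouthR': [268.0, 252.0], 'gripend': [157.0, 257.0]}
```

Comparing with the plumb prediction (rim corner at top crop 227, seen at about 237), it is still 5–8° off. I'm slackening a little more.

```bash
python3 -m jog '[{"rot":[0,0,0],"travel":[0,0,0],"jaw":1},{"rot":[0,0,0],"travel":[0,0,0],"jaw":1},{"rot":[0,0,0],"travel":[0,0,0],"jaw":1},{"rot":[0,0,0],"travel":[0,0,0],"jaw":1}]' 4.3
python3 -m jog '[{"rot":[0,0,0],"travel":[0,0,0],"jaw":1},{"rot":[0,0,0],"travel":[0,0,0],"jaw":1},{"rot":[0,0,0],"travel":[0,0,0],"jaw":1},{"rot":[0,0,0],"travel":[0,0,0],"jaw":1}]' 3.5
python3 - <<'E'
from h import *
plan((.464,.2865,.26),0,.03)
snap('side','s9',(200,105,250,165),10);snap('top','t9',(140,180,190,220),12)
for t in (0,4,8):
    d=hang((.463,.286,.2795),t)
    print(t,{k:((proj('side',p)-[200,105]+.5)*10-.5).round(0).tolist() for k,p in d.items()})
    print('  top',{k:((proj('top',p)-[140,180]+.5)*12-.5).round(0).tolist() for k,p in d.items()})
E
```

```text
time: 15.25
position: [0.4628, 0.2859, 0.2605]
tool_rot: [1.209, 1.209, -1.209]
ft_force: [-0.0, 0.3, -1.9]
grip_width: 0.391
time: 15.65
position: [0.4628, 0.2858, 0.2604]
tool_rot: [1.209, 1.209, -1.209]
ft_force: [-0.6, -0.0, -2.4]
grip_width: 0.385
t 15.65 p [0.4628 0.2858 0.2604] yaw 0.01 xaxis [-0.e+00 -2.e-04 -1.e+00] w 33.5 F [-0.6 -0.  -2.4]
1 rows of [ 0.0015  0.0038 -0.0023] total [ 0.0015  0.0038 -0.0023]
rot (5deg units) 0.0 full fix [0.002 0.002 0.   ]
0 {'rimL': [180.0, 355.0], 'rimR': [320.0, 347.0], 'floorbackL': [170.0, 294.0], 'floorbackR': [306.0, 286.0], 'mouthL': [177.0, 482.0], 'mouthR': [309.0, 474.0], 'gripend': [242.0, 130.0]}
  top {'rimL': [297.0, 401.0], 'rimR': [306.0, 204.0], 'floorbackL': [121.0, 400.0], 'floorbackR': [132.0, 203.0], 'mouthL': [205.0, 429.0], 'mouthR': [215.0, 245.0], 'gripend': [165.0, 261.0]}
4 {'rimL': [181.0, 357.0], 'rimR': [321.0, 348.0], 'floorbackL': [171.0, 303.0], 'floorbackR': [308.0, 295.0], 'mouthL': [179.0, 499.0], 'mouthR': [312.0, 491.0], 'gripend': [241.0, 127.0]}
  top {'rimL': [313.0, 401.0], 'rimR': [323.0, 203.0], 'floorbackL': [141.0, 401.0], 'floorbackR': [152.0, 203.0], 'mouthL': [244.0, 430.0], 'mouthR': [254.0, 245.0], 'gripend': [160.0, 260.0]}
8 {'rimL': [182.0, 358.0], 'rimR': [323.0, 349.0], 'floorbackL': [172.0, 312.0], 'floorbackR': [309.0, 303.0], 'mouthL': [181.0, 515.0], 'mouthR': [315.0, 506.0], 'gripend': [241.0, 123.0]}
  top {'rimL': [329.0, 400.0], 'rimR': [338.0, 202.0], 'floorbackL': [161.0, 401.0], 'floorbackR': [172.0, 204.0], 'mouthL': [283.0, 430.0], 'mouthR': [292.0, 246.0], 'gripend': [154.0, 260.0]}
```

View pics/s9.png

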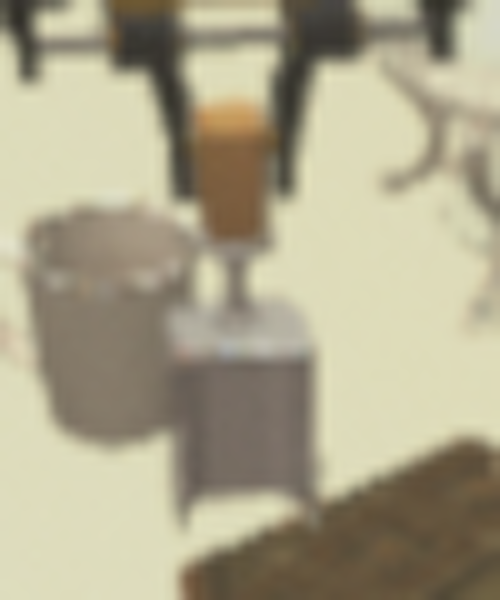

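View pics/t9.png

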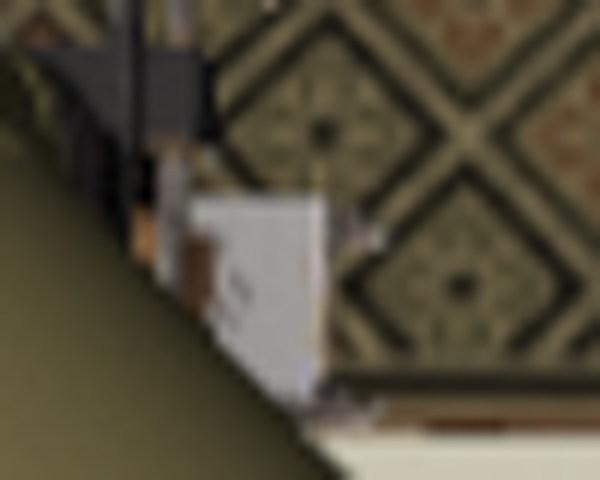

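Still about 3° off plumb from stiction. A small 3 mm jiggle along the swing direction at light grip should let it settle.

```bash
python3 -m jog '[{"rot":[0,0,0],"travel":[0,0,0.01],"jaw":1},{"rot":[0,0,0],"travel":[0,0,-0.01],"jaw":1},{"rot":[0,0,0],"travel":[0,0,0.01],"jaw":1},{"rot":[0,0,0],"travel":[0,0,-0.01],"jaw":1},{"rot":[0,0,0],"travel":[0,0,0.01],"jaw":1},{"rot":[0,0,0],"travel":[0,0,-0.01],"jaw":1},{"rot":[0,0,0],"travel":[0,0,0],"jaw":1},{"rot":[0,0,0],"travel":[0,0,0],"jaw":1}]' 3.3
python3 -m jog '[{"rot":[0,0,0],"travel":[0,0,0],"jaw":1},{"rot":[0,0,0],"travel":[0,0,0],"jaw":1},{"rot":[0,0,0],"travel":[0,0,0],"jaw":1}]'
python3 - <<'E'
from h import *
plan((.464,.2865,.26),0,.03)
snap('side','s10',(200,105,250,165),10);snap('top','t10',(140,180,190,220),12)
E
```

```text
time: 16.55
position: [0.4627, 0.2861, 0.2605]
tool_rot: [1.209, 1.21, -1.209]
ft_force: [0.0, 0.2, -2.9]
grip_width: 0.391
time: 16.85
position: [0.4629, 0.2858, 0.2604]
tool_rot: [1.209, 1.209, -1.209]
ft_force: [0.1, 0.2, -2.4]
grip_width: 0.389
t 16.85 p [0.4629 0.2858 0.2604] yaw 0.01 xaxis [-0.e+00 -1.e-04 -1.e+00] w 33.9 F [ 0.1  0.2 -2.4]
1 rows of [ 0.0015  0.0038 -0.0023] total [ 0.0015  0.0038 -0.0023]
rot (5deg units) 0.0 full fix [0.002 0.001 0.   ]
```

View pics/s10.png

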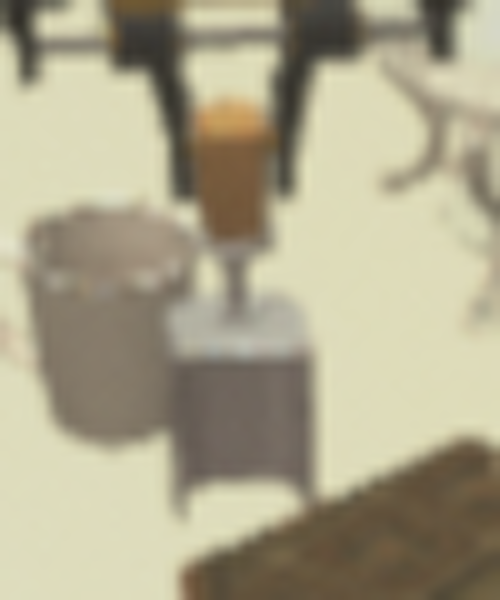

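View pics/t10.png

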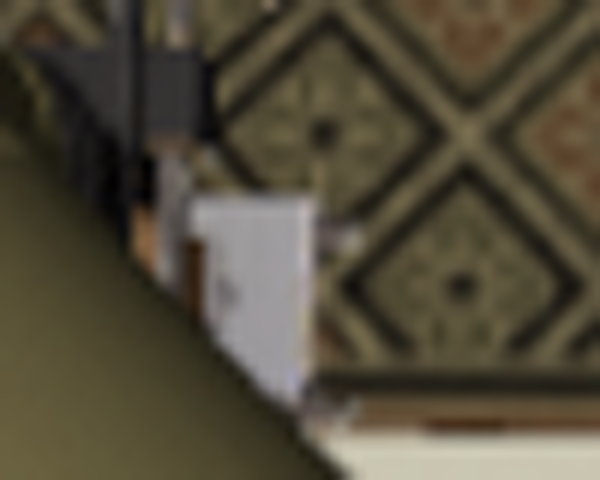

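Now plumb to about 1°: the mouth edge, back edge and rim all match the prediction. Clamping firmly.

```bash
python3 -m jog '[{"rot":[0,0,0],"travel":[0,0,0],"jaw":1},{"rot":[0,0,0],"travel":[0,0,0],"jaw":1},{"rot":[0,0,0],"travel":[0,0,0],"jaw":1},{"rot":[0,0,0],"travel":[0,0,0],"jaw":1}]' 40
python3 -m jog '[{"rot":[0,0,0],"travel":[0,-0.007,0.03],"jaw":1},{"rot":[0,0,0],"travel":[0,-0.007,0.06],"jaw":1},{"rot":[0,0,0],"travel":[0,-0.007,0.09],"jaw":1},{"rot":[0,0,0],"travel":[0,-0.007,0.1],"jaw":1},{"rot":[0,0,0],"travel":[0,-0.007,0.1],"jaw":1},{"rot":[0,0,0],"travel":[0,-0.007,0.1],"jaw":1},{"rot":[0,0,0],"travel":[0,-0.007,0.1],"jaw":1},{"rot":[0,0,0],"travel":[0,-0.007,0.1],"jaw":1}]'
python3 -m jog '[{"rot":[0,0,0],"travel":[0,-0.007,0.1],"jaw":1},{"rot":[0,0,0],"travel":[0,-0.007,0.1],"jaw":1},{"rot":[0,0,0],"travel":[0,-0.007,0.1],"jaw":1},{"rot":[0,0,0],"travel":[0,-0.007,0.1],"jaw":1},{"rot":[0,0,0],"travel":[0,-0.007,0.1],"jaw":1},{"rot":[0,0,0],"travel":[0,-0.007,0.1],"jaw":1},{"rot":[0,0,0],"travel":[0,-0.007,0.09],"jaw":1},{"rot":[0,0,0],"travel":[0,-0.007,0.08],"jaw":1}]'
python3 - <<'E'
from h import *
plan((.426,-.233,.26),0,.03)
E
```

```text
time: 17.35
position: [0.4629, 0.2858, 0.2604]
tool_rot: [1.209, 1.209, -1.209]
ft_force: [-0.6, 0.1, -3.0]
grip_width: 0.375
time: 18.15
position: [0.4459, 0.0806, 0.2608]
tool_rot: [1.208, 1.207, -1.209]
ft_force: [1.0, -0.3, -2.1]
grip_width: 0.374
time: 18.95
position: [0.4291, -0.1505, 0.2604]
tool_rot: [1.209, 1.209, -1.21]
ft_force: [1.0, 0.6, -2.0]
grip_width: 0.375
t 18.95 p [ 0.4291 -0.1505  0.2604] yaw -0.0 xaxis [-1.e-04 -5.e-04 -1.e+00] w 32.6 F [ 1.   0.6 -2. ]
3 rows of [ 0.0005 -0.0034  0.0917] total [ 0.0015 -0.0103  0.2751]
rot (5deg units) -0.0 full fix [-0.001  0.005  0.001]
```

```bash
python3 -m jog '[{"rot":[0,0,0],"travel":[0,-0.003,0.08],"jaw":1},{"rot":[0,0,0],"travel":[0,-0.003,0.07],"jaw":1},{"rot":[0,0,0],"travel":[0,-0.003,0.06],"jaw":1},{"rot":[0,0,0],"travel":[0,0,0.04],"jaw":1},{"rot":[0,0,0],"travel":[0,0,0.025],"jaw":1},{"rot":[0,0,0],"travel":[0,0,0],"jaw":1},{"rot":[0,0,0],"travel":[0,0,0],"jaw":1},{"rot":[0,0,0],"travel":[0,0,0],"jaw":1}]'
python3 - <<'E'
from h import *
plan((.426,-.233,.217),0,.03)
snap('side','s11',(190,180,290,290),6);snap('top','t11',(260,150,360,240),6)
E
```

```text
time: 19.75
position: [0.427, -0.2305, 0.2606]
tool_rot: [1.208, 1.21, -1.208]
ft_force: [0.6, 0.4, -3.4]
grip_width: 0.377
t 19.75 p [ 0.427  -0.2305  0.2606] yaw 0.11 xaxis [-0.e+00  1.e-04 -1.e+00] w 32.8 F [ 0.6  0.4 -3.4]
2 rows of [ 0.0726 -0.0016  0.0042] total [ 0.1453 -0.0033  0.0083]
rot (5deg units) 0.02 full fix [ 0.022 -0.001  0.   ]
```

View pics/s11.png

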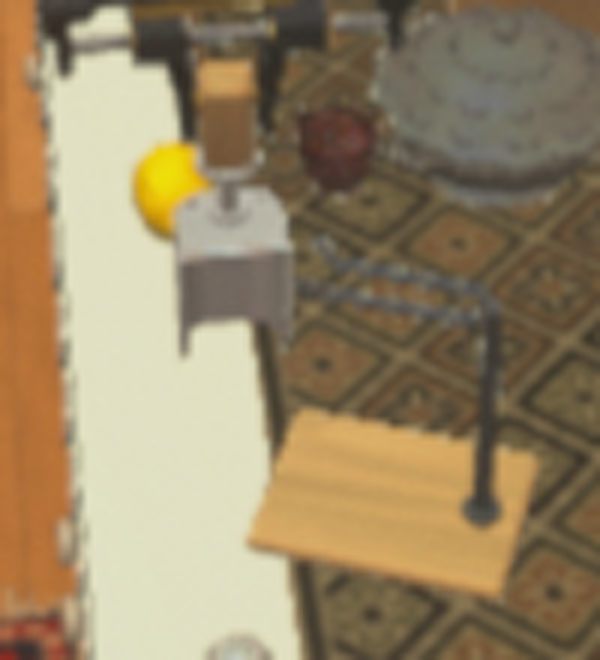

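View pics/t11.png

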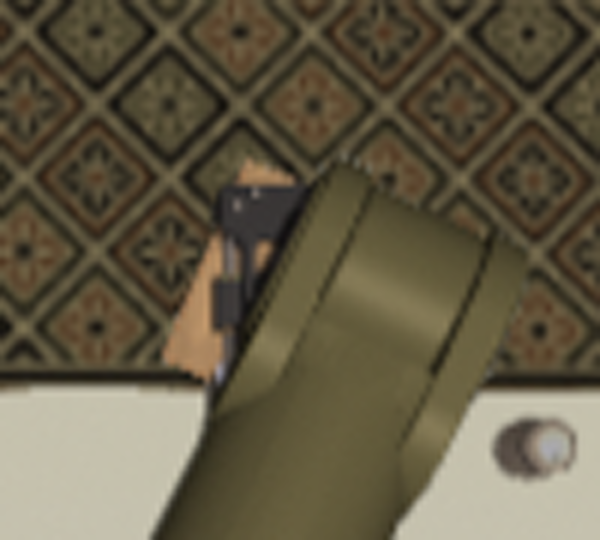

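Plumb and clear of the tips. I'll lower to passing height, advance to just before the flared tips, and look.

```bash
python3 -m jog '[{"rot":[0,0,0],"travel":[0.05,0,0],"jaw":1},{"rot":[0,0,0],"travel":[0.05,0,0],"jaw":1},{"rot":[0,0,0],"travel":[0.045,0,0],"jaw":1},{"rot":[0,0,0],"travel":[0,0.06,0.031],"jaw":1},{"rot":[0,0,0],"travel":[0,0.06,0.031],"jaw":1},{"rot":[0,0,0],"travel":[0,0,0],"jaw":1},{"rot":[0,0,0],"travel":[0,0,0],"jaw":1},{"rot":[0,0,0],"travel":[0,0,0],"jaw":1}]'
python3 - <<'E'
from h import *
plan((.504,-.267,.217),0,.01)
snap('side','s12',(215,200,285,260),10)
p=np.array(ctrl.get_state()['position'])
for n,q in (('collar',p-[0,0,.0244]),('collar bottom neck end',p-[0,0,.0594]),('seat',(.504,-.267,.175)),('Ltip',np.array([.504,-.267,.180])-.038*np.array([.917,-.399,0])+.02*np.array([.399,.917,0])),('Rtip',np.array([.504,-.267,.180])-.038*np.array([.917,-.399,0])-.02*np.array([.399,.917,0]))):
    print(n,((proj('side',q)-[215,200]+.5)*10-.5).round(0))
E
```

```text
time: 20.65
position: [0.4619, -0.2496, 0.2162]
tool_rot: [1.209, 1.211, -1.209]
ft_force: [-0.2, -0.2, -2.0]
grip_width: 0.374
t 20.65 p [ 0.4619 -0.2496  0.2162] yaw 0.02 xaxis [-0.0015  0.001  -1.    ] w 32.5 F [-0.2 -0.2 -2. ]
5 rows of [-0.0006  0.0281  0.0116] total [-0.0031  0.1403  0.0582]
rot (5deg units) 0.0 full fix [ 0.005 -0.012  0.017]
collar [251. 208.]
collar bottom neck end [251. 288.]
seat [386. 271.]
Ltip [291. 199.]
Rtip [257. 278.]
```

View pics/s12.png

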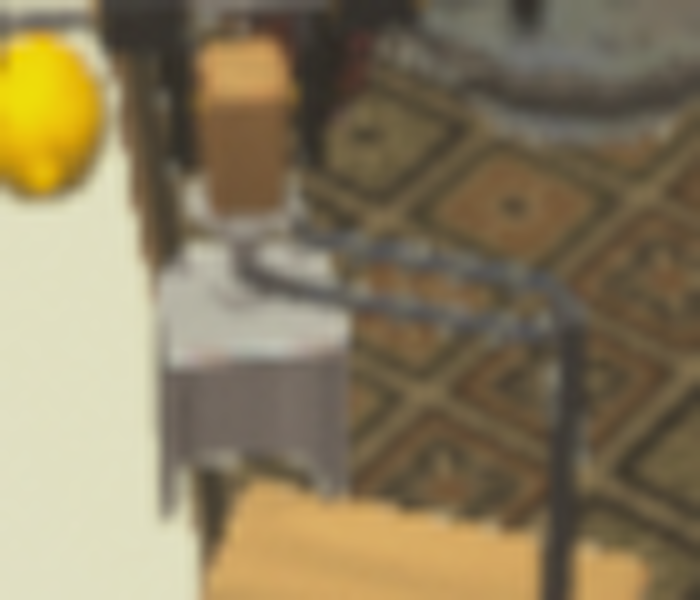

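```bash
python3 -m jog '[{"rot":[0,0,0],"travel":[0,0.025,0.0105],"jaw":1},{"rot":[0,0,0],"travel":[0,0.025,0.0105],"jaw":1},{"rot":[0,0,0],"travel":[0,0.025,0.0105],"jaw":1},{"rot":[0,0,0],"travel":[0,0.015,0.006],"jaw":1},{"rot":[0,0,0],"travel":[0,0,0],"jaw":1},{"rot":[0,0,0],"travel":[0,0,0],"jaw":1},{"rot":[0,0,0],"travel":[0,0,0],"jaw":1}]'
python3 - <<'E'
from h import *
plan((.504,-.267,.217),0,.01)
snap('side','s13',(215,200,285,260),10);snap('top','t13',(270,160,340,230),8)
E
```

```text
time: 21.4
position: [0.4895, -0.2613, 0.2169]
tool_rot: [1.209, 1.21, -1.209]
ft_force: [-0.4, -0.3, -2.5]
grip_width: 0.375
t 21.4 p [ 0.4895 -0.2613  0.2169] yaw 0.02 xaxis [-4.e-04  1.e-04 -1.e+00] w 32.6 F [-0.4 -0.3 -2.5]
2 rows of [-0.0002  0.0242  0.0095] total [-0.0003  0.0484  0.0189]
rot (5deg units) 0.0 full fix [ 0.004 -0.001  0.005]
```

View pics/s13.png

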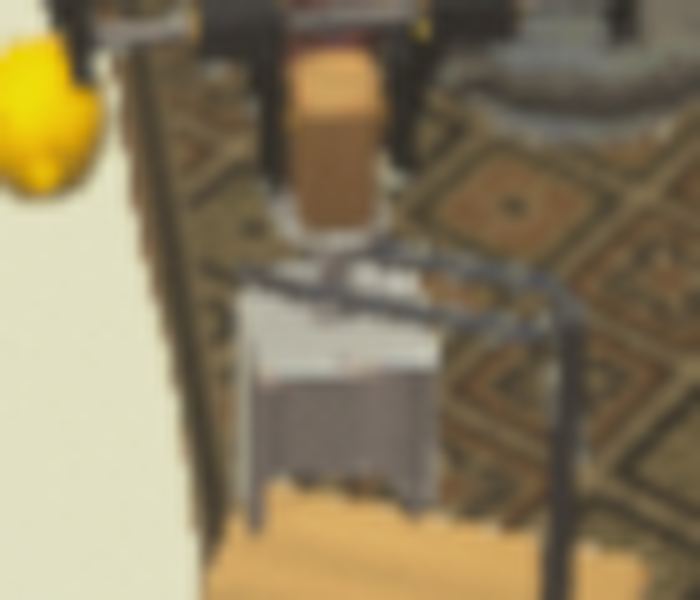

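View pics/t13.png

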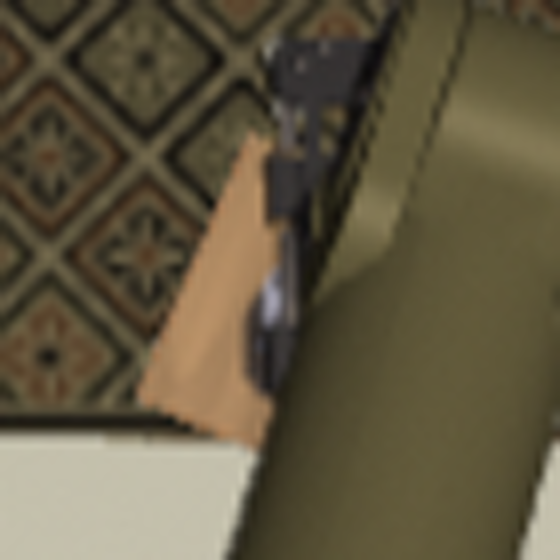

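The near prong crosses in front of the neck at crop (335,290) and the far one passes behind it, with no side force. Advancing to the seat and lowering.

```bash
python3 -m jog '[{"rot":[0,0,0],"travel":[0,0.024,0.0095],"jaw":1},{"rot":[0,0,0],"travel":[0,0.024,0.0095],"jaw":1},{"rot":[0,0,0],"travel":[0,0,0],"jaw":1},{"rot":[0,0,0],"travel":[0.02,0,0],"jaw":1},{"rot":[0,0,0],"travel":[0.02,0,0],"jaw":1},{"rot":[0,0,0],"travel":[0,0,0],"jaw":1},{"rot":[0,0,0],"travel":[0,0,0],"jaw":1}]'
python3 -m jog '[{"rot":[0,0,0],"travel":[0.005,0,0],"jaw":1},{"rot":[0,0,0],"travel":[0,0,0],"jaw":1},{"rot":[0,0,0],"travel":[0,0,0],"jaw":1}]'
python3 -m jog '[{"rot":[0,0,0],"travel":[0.004,0,0],"jaw":1},{"rot":[0,0,0],"travel":[0,0,0],"jaw":1},{"rot":[0,0,0],"travel":[0,0,0],"jaw":1}]'
python3 - <<'E'
from h import *
plan((.504,-.267,.1995),0,.01)
E
```

```text
time: 22.2
position: [0.5037, -0.2671, 0.2046]
tool_rot: [1.209, 1.21, -1.21]
ft_force: [-0.3, -0.2, -1.8]
grip_width: 0.378
time: 22.5
position: [0.5041, -0.2672, 0.2036]
tool_rot: [1.209, 1.209, -1.209]
ft_force: [0.2, 0.3, -2.1]
grip_width: 0.375
time: 22.8
position: [0.504, -0.2672, 0.2023]
tool_rot: [1.209, 1.209, -1.209]
ft_force: [-1.3, -0.2, -2.3]
grip_width: 0.376
t 22.8 p [ 0.504  -0.2672  0.2023] yaw 0.02 xaxis [-1.e-04 -1.e-04 -1.e+00] w 32.7 F [-1.3 -0.2 -2.3]
1 rows of [ 0.0092 -0.0001 -0.0005] total [ 0.0092 -0.0001 -0.0005]
rot (5deg units) 0.0 full fix [0.003 0.001 0.001]
```

```bash
python3 -m jog '[{"rot":[0,0,0],"travel":[0.005,0,0],"jaw":1},{"rot":[0,0,0],"travel":[0,0,0],"jaw":1},{"rot":[0,0,0],"travel":[0,0,0],"jaw":1}]'
python3 -m jog '[{"rot":[0,0,0],"travel":[0.003,0,0],"jaw":1},{"rot":[0,0,0],"travel":[0,0,0],"jaw":1},{"rot":[0,0,0],"travel":[0,0,0],"jaw":1}]'
python3 -m jog '[{"rot":[0,0,0],"travel":[0.003,0,0],"jaw":1},{"rot":[0,0,0],"travel":[0,0,0],"jaw":1},{"rot":[0,0,0],"travel":[0,0,0],"jaw":1}]'
```

```text
time: 23.1
position: [0.5041, -0.2672, 0.2008]
tool_rot: [1.209, 1.209, -1.209]
ft_force: [0.6, 0.7, -2.3]
grip_width: 0.38
time: 23.4
position: [0.5042, -0.2676, 0.2003]
tool_rot: [1.209, 1.208, -1.209]
ft_force: [-1.7, -0.3, 1.4]
grip_width: 0.377
time: 23.7
position: [0.5042, -0.268, 0.2001]
tool_rot: [1.208, 1.207, -1.21]
ft_force: [-2.2, -1.2, 4.9]
grip_width: 0.374
```

Contact at z≈0.2003 (expected 0.1995): the collar is on the prongs. Quick look before letting go.

```bash
python3 - <<'E'
from h import *
snap('side','s14',(215,200,285,260),10)
E
python3 -m jog '[{"rot":[0,0,0],"travel":[0,0,0],"jaw":1},{"rot":[0,0,0],"travel":[0,0,0],"jaw":1}]' 12
python3 -m jog '[{"rot":[0,0,0],"travel":[0,0,0],"jaw":1},{"rot":[0,0,0],"travel":[0,0,0],"jaw":1},{"rot":[0,0,0],"travel":[0,0,0],"jaw":1}]' 4
```

```text
time: 23.95
position: [0.5044, -0.268, 0.2001]
tool_rot: [1.209, 1.207, -1.209]
ft_force: [-2.7, -1.2, 5.3]
grip_width: 0.386
time: 24.25
position: [0.5044, -0.268, 0.2]
tool_rot: [1.209, 1.207, -1.209]
ft_force: [-2.1, -0.6, 4.6]
grip_width: 0.391
```

View pics/s14.png

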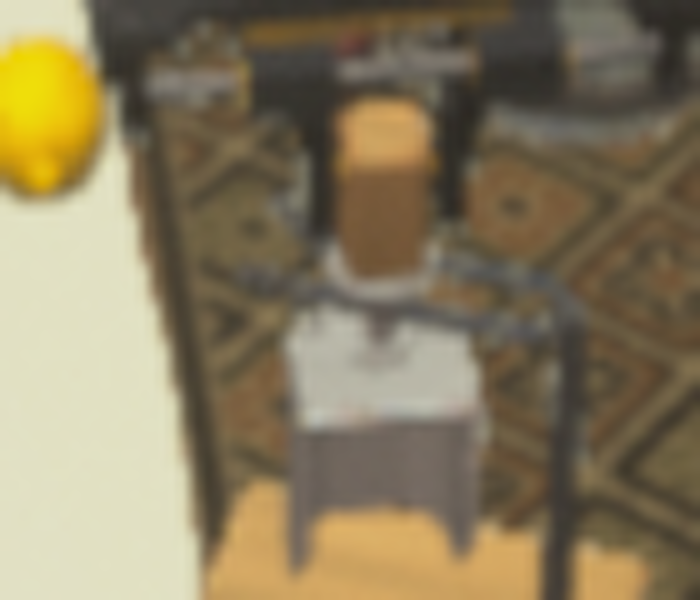

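The collar sits on both prongs at crop (385,280). Opening a little at a time.

```bash
python3 -m jog '[{"rot":[0,0,0],"travel":[0,0,0],"jaw":0.15},{"rot":[0,0,0],"travel":[0,0,0],"jaw":0.1},{"rot":[0,0,0],"travel":[0,0,0],"jaw":0.05},{"rot":[0,0,0],"travel":[0,0,0],"jaw":0},{"rot":[0,0,0],"travel":[0,0,0],"jaw":-0.2},{"rot":[0,0,0],"travel":[0,0,0],"jaw":-0.4},{"rot":[0,0,0],"travel":[0,0,0],"jaw":-0.6},{"rot":[0,0,0],"travel":[0,0,0],"jaw":-0.6}]'
python3 - <<'E'
from h import *
plan((.504,-.267,.30),0,.03)
snap('side','s15',(215,200,285,260),10)
E
```

```text
time: 25.05
position: [0.5041, -0.2672, 0.199]
tool_rot: [1.209, 1.209, -1.209]
ft_force: [-0.0, -0.3, -0.3]
grip_width: 0.753
t 25.05 p [ 0.5041 -0.2672  0.199 ] yaw 0.01 xaxis [ 1.e-04 -1.e-04 -1.e+00] w 65.5 F [-0.  -0.3 -0.3]
4 rows of [-0.0842 -0.0001 -0.0002] total [-3.366e-01 -3.000e-04 -7.000e-04]
rot (5deg units) 0.0 full fix [ 0.002  0.001 -0.001]
```

View pics/s15.png

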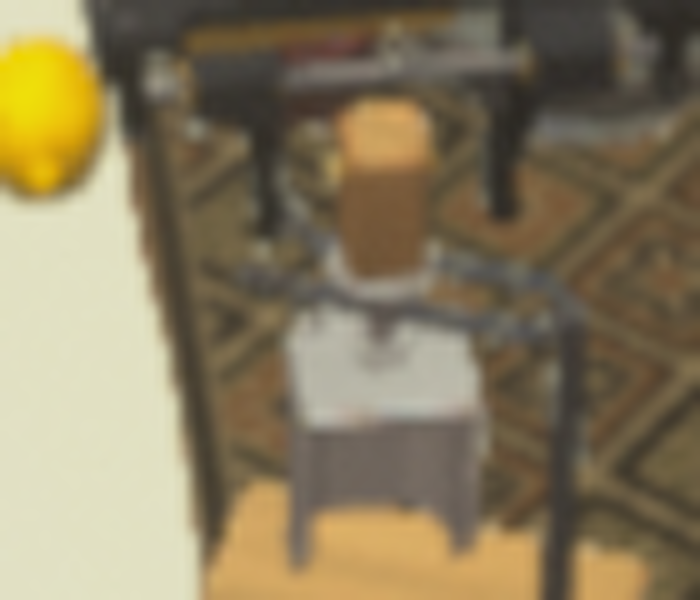

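The fingers are open around a steady scoop. Retreating straight up.

```bash
python3 -m jog '[{"rot":[0,0,0],"travel":[-0.03,0,0],"jaw":-0.6},{"rot":[0,0,0],"travel":[-0.06,0,0],"jaw":-0.6},{"rot":[0,0,0],"travel":[-0.1,0,0],"jaw":-0.6},{"rot":[0,0,0],"travel":[-0.1,0,0],"jaw":-0.6},{"rot":[0,0,0],"travel":[-0.1,0,0],"jaw":-0.6},{"rot":[0,0,0],"travel":[-0.05,0,0.1],"jaw":-0.6},{"rot":[0,0,0],"travel":[0,0,0.1],"jaw":-0.6},{"rot":[0,0,0],"travel":[0,0,0.1],"jaw":-0.6}]'
python3 -m jog '[{"rot":[0,0,0],"travel":[0,0,0.1],"jaw":-0.6},{"rot":[0,0,0],"travel":[0,0,0.1],"jaw":-0.6},{"rot":[0,0,0],"travel":[0,0,0.1],"jaw":-0.6},{"rot":[0,0,0],"travel":[0,0,0],"jaw":-0.6},{"rot":[0,0,0],"travel":[0,0,0],"jaw":-0.6},{"rot":[0,0,0],"travel":[0,0,0],"jaw":-0.6},{"rot":[0,0,0],"travel":[0,0,0],"jaw":-0.6},{"rot":[0,0,0],"travel":[0,0,0],"jaw":-0.6}]'
python3 - <<'E'
from h import *
plan((.504,-.267,.30),0,.03)
snap('side','s16',scale=1.5);snap('top','t16',scale=1.5)
im=np.load('pics/side'+'0.npy')
show(np.load('pics/s16.npy'),'s16c',(215,200,285,270),8);show(np.load('pics/t16.npy'),'t16c',(280,160,350,230),8)
E
```

```text
time: 25.9
position: [0.5044, -0.3584, 0.3329]
tool_rot: [1.208, 1.206, -1.208]
ft_force: [0.6, -0.6, 0.0]
grip_width: 0.801
time: 26.7
position: [0.5045, -0.4461, 0.3317]
tool_rot: [1.208, 1.209, -1.208]
ft_force: [-0.4, 0.2, 0.1]
grip_width: 0.803
t 26.7 p [ 0.5045 -0.4461  0.3317] yaw 0.1 xaxis [ 4.e-04 -7.e-04 -1.e+00] w 69.9 F [-0.4  0.2  0.1]
7 rows of [ 0.015  -0.0001 -0.0853] total [ 0.1052 -0.0007 -0.5972]
rot (5deg units) 0.02 full fix [ 0.02   0.008 -0.005]
```

View pics/s16c.png

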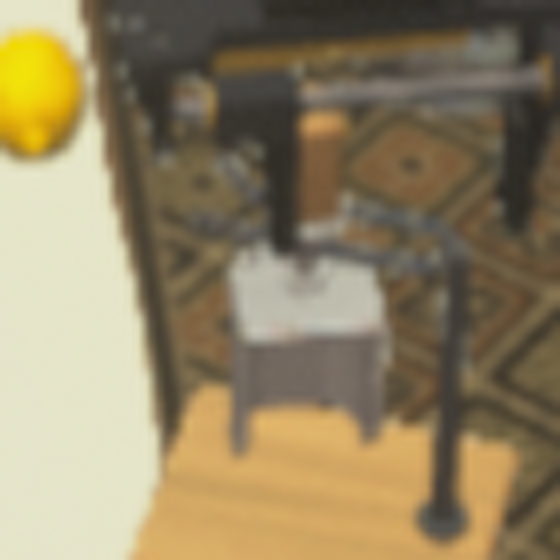

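View pics/t16c.png

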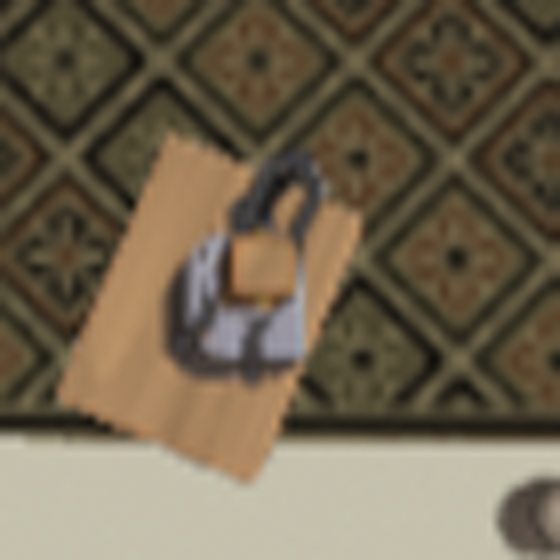

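View pics/t16.png

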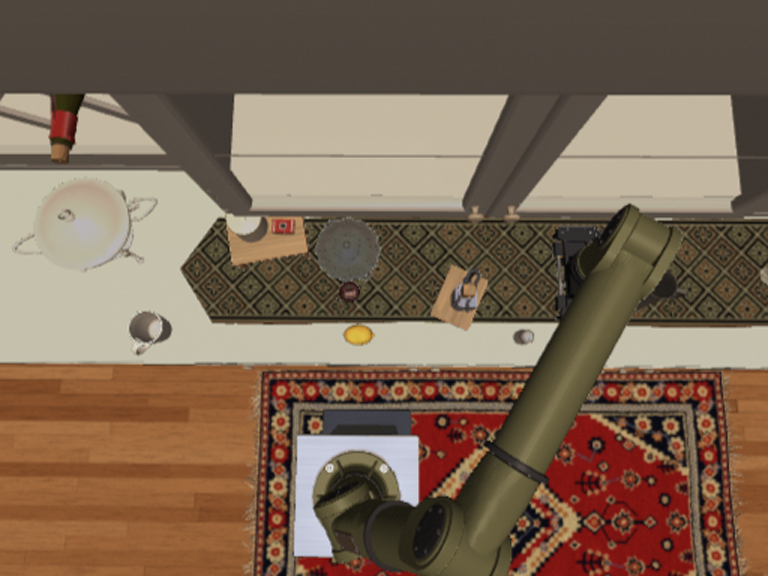

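View pics/s16.png

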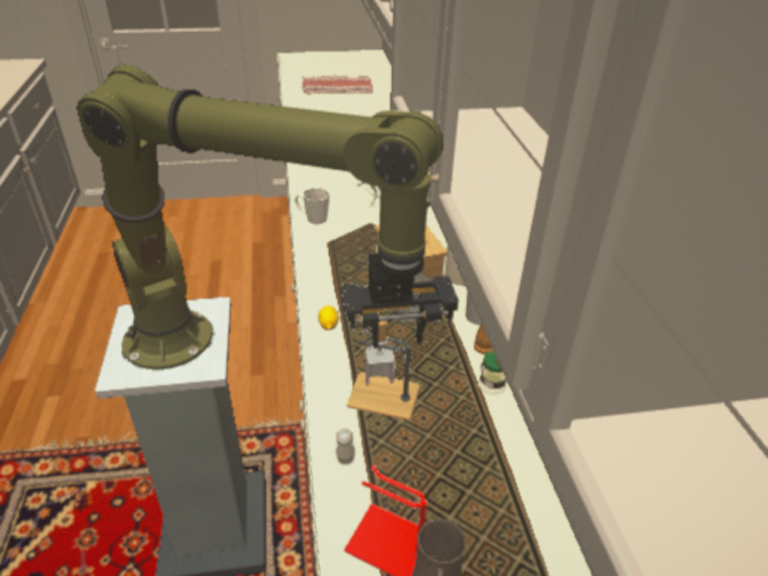

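The scoop hangs on the grey fork (top crop: grip end at (263,265) above the prongs), the bystanders look unmoved, and the gripper is clear. One numeric check for plumb.

```bash
python3 - <<'E'
from h import *
T=lambda x,y:((x+.5)/8-.5+280,(y+.5)/8-.5+160)
S=lambda x,y:((x+.5)/8-.5+215,(y+.5)/8-.5+200)
print('grip end ctr',onz('top',*T(263,266),.235).round(4))
d=hang((.504,-.267,.219),0)
print({k:((proj('side',p)-[215,200]+.5)*8-.5).round(0).tolist() for k,p in d.items()})
print({k:((proj('top',p)-[280,160]+.5)*8-.5).round(0).tolist() for k,p in d.items()})
a=np.load('pics/top0.npy').astype(int);b=np.load('pics/t16.npy').astype(int)
D=(np.abs(a-b).sum(2)>60)
for n,(u0,v0,u1,v1) in dict(riser=(145,140,208,178),bowlcup=(208,140,258,205),lemon=(225,210,255,235),shaker=(338,215,360,232),mug=(80,200,118,240)).items(): print(n,D[v0:v1,u0:u1].sum())
E
```

```text
grip end ctr [ 0.5044 -0.2656  0.235 ]
{'rimL': [247.0, 337.0], 'rimR': [390.0, 323.0], 'floorbackL': [229.0, 250.0], 'floorbackR': [369.0, 237.0], 'mouthL': [228.0, 411.0], 'mouthR': [362.0, 398.0], 'gripend': [318.0, 129.0]}
{'rimL': [301.0, 361.0], 'rimR': [298.0, 236.0], 'floorbackL': [189.0, 360.0], 'floorbackR': [187.0, 235.0], 'mouthL': [165.0, 383.0], 'mouthR': [163.0, 266.0], 'gripend': [301.0, 267.0]}
riser 27
bowlcup 0
lemon 13
shaker 7
mug 0
```

```bash
python3 - <<'E'
from h import *
for f in('top0','t16'):
    a=np.load(f'pics/{f}.npy').astype(int);m=(a[...,0]-a[...,2]>90)[210:235,225:255];print(f,m.sum(),np.argwhere(m).mean(0).round(2))
    g=(np.abs(a-a[222,370]).sum(2)>90)[215:232,338:362];print(g.sum(),np.argwhere(g).mean(0).round(2))
ctrl.close_job()
E
```

```text
top0 185 [12.78 13.72]
136 [ 7.47 10.33]
t16 188 [12.86 13.69]
408 [ 8.  11.5]
the job is handed in; nothing more can be done
```

The scoop is hanging on the grey forked stand, and I handed the job in at about 27 s. The steps went in the order asked:

- **Draw out:** I gripped the pan across its sides, drew it out from under the riser, turned it parallel to the counter's front edge and laid it flat. The whole grip was in the open when I let go.
- **Pick up and hang straight:** I lifted it by the two studs. It had already swung part-way down during the lift despite the 30 N grip. I slackened in steps to 3.3 N, with a 3 mm jiggle to free it, until it hung plumb to about 1°. Then I clamped it at 40 N.
- **Hang up:** I slid the neck between the prongs, lowered until the collar touched at about the expected height, let go gradually and backed away.

**Last checks:**
- The end of the grip is within about 2 mm of straight above the fork seat, and the scoop's outline matches a plumb hang.
- The force on the wrist is about zero and the gripper is well clear of everything.
- Before and after pictures show the tureen, cup, mug and lemon unmoved. The small change at the riser I put down to the scoop's grip having left it.
- The shaker's position comparison came out invalid, because its background reference pixel had most likely been covered by the arm. Only 7 pixels changed in its area, and I never went near it while low.

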